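Sort sensor housings into their foam trays

ROBOT

A 6-joint arm with a two-finger parallel gripper is mounted at the origin on the work surface. World frame = base frame: x ahead of the robot, y to its left, z up, the work surface at z = 0. Lengths are in m, angles in rad, forces in N, time in s.
With the tool pointing down it reaches from about 0.425 to 0.95 m from the base axis. Payload 3.5 kg.
Tool frame: the origin (TCP) lies on the mounting face of the last link; the fingertips stand 173 mm ahead of it and the grasp point (between the pads) lies 155 mm ahead of it; z points along the fingers, x is the direction in which the jaws open and shut, and the axes are right-handed (so a half turn about z gives the same grasp; the last joint's range is limited). The gripper opens to 85 mm and grips with 20 to 120 N. Pads are 22 mm wide; open, the fingers measure 114 mm over their backs; the gripper's body (76 mm by 85 mm) begins 54 mm behind the grasp point. The pads swing forward as they close: fully open they stand 13 mm farther back than shut.
Start: joints at [-1.295, 0.286, 1.577, -0, 1.279, -0.15], TCP at [0.279, -0.615, 0.405] pointing down, gripper open.
Joint ranges: [-2.77, 2.77], [-0.9, 2.22], [0.21, 2.48], [-1.53, 4.67], [0.24, 2.81], [-2.84, 2.84]. Speed limits (rad/s): [2.79, 2.79, 3.14, 3.14, 3.14, 3.14].

INTERFACE

Orientations are given as a unit quaternion [x, y, z, w].
In Python, from plant import get_state, read_camera, sign_off gives the robot as it stands.
- The arm moves only by the shell command python3 -m jog 'ROWS' [FORCE]. ROWS is JSON, a list of rows, each an object of numbers: "grip": the closure, from 0 (fully open) to 1 (shut); "x", "y", "z": the shift along the tool's x, y, z in mm; "rx", "ry", "rz": the turn, a rotation vector about the tool's x, y, z in degrees. A call has 1 to 8 rows; each row shifts and turns the commanded pose from where the row before left it, along the tool's axes as they then stand; what a row does not reach is not made up. A row lasts 1/12 s, in which the tool goes at most 41.7 mm and 7.16 degrees, less where a joint would pass 70% of its speed; a pose out of reach is approached as far as the arm can. A call with a gripper value outside its range is refused whole. The fingers move at their own pace and stop on an object; FORCE is the grip in N (left out, the last holds). Time passes only in rows, so rows that do not move let the fingers close. It gives the time, the measured TCP pose, the force and the opening at its end, in the units of the state.
- get_state(): the state, without advancing time (a new reading comes with each control period).
- read_camera(name): name is "side" or "top" or "wrist"; returns a dict with "frame" (384x512x3 uint8, red, green, blue), "intrinsics" (3x3 intrinsics, pixels), "R" (3x3) and "t" (3): a world point X has camera coordinates R X + t. Camera axes: x right, y down, z forward; pixel columns grow to the right and rows downward; lengths in m; the calibration is good to about 2 mm. A picture is of the moment at which its call begins. There is no depth.
- sign_off(): hands the job in, once; it reports no verdict.
The state is a dict: "time": time; "qpos": joint angles; "dq": joint speeds; "joint_efforts": joint torques, N m; "eef_pos": TCP position; "tcp_rot": TCP orientation; "contact_force": force on the tool from outside, world axes, zero at the start; "wrist_torque": the same for the moment, N m; "opening": opening from 0.0 (shut) to 1.0 (fully open).
Only numpy, scipy, OpenCV 4.12 (cv2) and the standard library are available. Lean on these libraries where they do the work, as an engineer would, in place of code of your own. Each camera call takes 0.05 s, during which the arm holds its last target.

TASK

Sort the five white housings on the bench into the three black foam trays by shape: each round one into a round pocket, each square one into a square pocket, and the oblong one lengthwise into the oblong pocket, one housing to a pocket, upright and resting flat on the pocket's floor. Set each one down gently, do not drop or toss it, and leave the scanner and the jar where they are.

Things in the scene. Friction and masses are not known exactly. Their poses are not given: they have to be found in the camera images.
- round_a_mid (a point): White round housing, upright cylinder 46 diameter x 54 high, dark lens on top. Point at its centre, 27 above its underside, z up. About 0.12 kg. Grip it more than 10 above its underside so that the fingers stay clear of the foam when it is set in its pocket.
- round_b_mid (a point): The other round housing, the same as the first. White round housing, upright cylinder 46 diameter x 54 high, dark lens on top. Point at its centre, 27 above its underside, z up. About 0.12 kg.
- square_a_mid (a point): White square housing, 44 x 44 x 54 high, three slots on top. Point at its centre, 27 above its underside, x and y square to its sides, z up. About 0.12 kg. Grip it more than 10 above its underside so that the fingers stay clear of the foam when it is set in its pocket.
- square_b_mid (a point): The other square housing, the same as the first. White square housing, 44 x 44 x 54 high, three slots on top. Point at its centre, 27 above its underside, x and y square to its sides, z up. About 0.12 kg.
- oblong_mid (a point): White oblong housing, 84 long (own x) x 30 wide (own y) x 54 high. Point at its centre, 27 above its underside, z up. About 0.14 kg. Grip it more than 10 above its underside so that the fingers stay clear of the foam when it is set in its pocket.
- tray_round: Black foam tray fixed to the bench, 190 long (own y) x 100 wide (own x) x 20 high; origin at the centre of its underside, z up. Two round pockets, 62 diameter, 8 deep (floor 12 above the underside, pale liner), centred at own y = -45 and +45, x = 0. Wall between the two pockets and border are foam at 20 height.
- tray_square: Black foam tray fixed to the bench, 190 long (own y) x 100 wide (own x) x 20 high; origin at the centre of its underside, z up. Two square pockets, 62 x 62, 8 deep (floor 12 above the underside, pale liner), sides parallel to the tray's, centred at own y = -45 and +45, x = 0. Wall between the two pockets and border are foam at 20 height.
- tray_oblong: Black foam tray fixed to the bench, 190 long (own y) x 100 wide (own x) x 20 high; origin at the centre of its underside, z up. One oblong pocket, 100 long (own y) x 46 wide (own x), 8 deep (floor 12 above the underside, pale liner), in the middle of the tray.
- scanner: Black hand scanner lying on the bench, about 150 long (own x, head to +x) x 62 wide x 34 high; origin on its underside near its middle. A bystander.
- jar: Clear jar with a black cap standing on the bench, 60 diameter x 75 high; origin at the centre of its underside. A bystander.
Not all that is in view belongs to the job. What is shaped like the part that bears oblong_mid but brown, orange or yellow is not meant.

How it is judged:
At the end, for the whole second after the job is handed in: Each housing stands in a pocket of its own kind's tray: centre within 12 mm of a pocket's centre along both tray axes, seated on the pocket floor (centre height within 4 mm), upright within 0.1 rad, at rest (x of round_a_mid in the frame of tray_round between -0.012 and 0.012 m and (y of round_a_mid in the frame of tray_round between -0.057 and -0.033 m or y of round_a_mid in the frame of tray_round between 0.033 and 0.057 m) and z of round_a_mid in the frame of tray_round between 0.035 and 0.043 m and angle between each of round_a_mid, round_b_mid, square_a_mid, square_b_mid, oblong_mid's own z axis and vertical below 0.1 rad and linear speed of each of round_a, round_b, square_a, square_b, oblong below 0.02 m/s and x of round_b_mid in the frame of tray_round between -0.012 and 0.012 m and (y of round_b_mid in the frame of tray_round between -0.057 and -0.033 m or y of round_b_mid in the frame of tray_round between 0.033 and 0.057 m) and z of round_b_mid in the frame of tray_round between 0.035 and 0.043 m and x of square_a_mid in the frame of tray_square between -0.012 and 0.012 m and (y of square_a_mid in the frame of tray_square between -0.057 and -0.033 m or y of square_a_mid in the frame of tray_square between 0.033 and 0.057 m) and z of square_a_mid in the frame of tray_square between 0.035 and 0.043 m and x of square_b_mid in the frame of tray_square between -0.012 and 0.012 m and (y of square_b_mid in the frame of tray_square between -0.057 and -0.033 m or y of square_b_mid in the frame of tray_square between 0.033 and 0.057 m) and z of square_b_mid in the frame of tray_square between 0.035 and 0.043 m and x of oblong_mid in the frame of tray_oblong between -0.012 and 0.012 m and y of oblong_mid in the frame of tray_oblong between -0.012 and 0.012 m and z of oblong_mid in the frame of tray_oblong between 0.035 and 0.043 m); the robot touches nothing.
It fails at once if a housing dropped, tossed or knocked (over 0.7 m/s while not held) ((linear speed of round_a above 0.7 m/s and contact force between the fingers and round_a below 0.1 N) or (linear speed of round_b above 0.7 m/s and contact force between the fingers and round_b below 0.1 N) or (linear speed of square_a above 0.7 m/s and contact force between the fingers and square_a below 0.1 N) or (linear speed of square_b above 0.7 m/s and contact force between the fingers and square_b below 0.1 N) or (linear speed of oblong above 0.7 m/s and contact force between the fingers and oblong below 0.1 N)).
It fails at once if the scanner or the jar moved more than 25 mm (distance of any of scanner, jar from where it was at the start of the episode above 0.025 m).
It also fails if it takes over 120 s, if anything falls off the work surface, if the arm or the gripper's body presses on something with over 40 N, if the wrist force passes 120 N, or if a joint passes its speed limit or range.

## Working session

There is one attempt and no reset: what is moved stays moved. The work goes in short steps, Python scripts to look and compute and a shell command to move; the robot and the scene stay as the last step left them, time stands still between calls to the robot, and variables do not carry over. Pictures are saved under pics/ and viewed, and the job is handed in when it is done.

```bash
ls; mkdir -p pics; python3 - <<'E'
from plant import get_state, read_camera
import cv2
s=get_state();print({k:(v if isinstance(v,float) else [round(float(a),3) for a in v] if hasattr(v,'__len__') else v) for k,v in s.items()})
for n in ["side","top","wrist"]:
    c=read_camera(n);cv2.imwrite(f"pics/{n}0.png",cv2.cvtColor(c["frame"],cv2.COLOR_RGB2BGR))
    print(n,c["intrinsics"],c["R"],c["t"])
E
```

```text
pics
{'time': 0.0, 'qpos': [-1.295, 0.287, 1.578, 0.0, 1.279, -0.15], 'dq': [-0.0, 0.002, 0.0, -0.002, 0.001, -0.0], 'joint_efforts': [-0.0, -40.598, -29.263, -0.0, 0.006, 0.0], 'eef_pos': [0.279, -0.614, 0.403], 'tcp_rot': [0.841, -0.542, -0.001, -0.001], 'contact_force': [0.13, -0.722, 0.509], 'wrist_torque': [-0.021, -0.014, 0.003], 'opening': 1.002463197141926}
side [[392.87088967   0.         260.51881508]
 [  0.         392.87088967 191.89470175]
 [  0.           0.           1.        ]] [[-0.84952844 -0.52722053  0.0184375 ]
 [-0.37268353  0.57504807 -0.72830399]
 [ 0.37337437 -0.6255863  -0.6850061 ]] [0.39898027 0.21426371 1.12880546]
top [[384.5841979    0.         260.78989555]
 [  0.         384.5841979  193.21432531]
 [  0.           0.           1.        ]] [[-2.78337424e-02 -9.99601043e-01 -4.79982081e-03]
 [-9.87240647e-01  2.82420533e-02 -1.56710855e-01]
 [ 1.56783891e-01  3.76728616e-04 -9.87632862e-01]] [0.02021002 0.46193952 1.29099893]
wrist [[288.21148216   0.         252.29730234]
 [  0.         288.21148216 189.0585459 ]
 [  0.           0.           1.        ]] [[ 0.41325447 -0.91061405 -0.00167001]
 [-0.87136055 -0.39597179  0.28971906]
 [-0.26448353 -0.11827251 -0.95711027]] [-0.67460366 -0.038038    0.3800461 ]
```

View pics/top0.png

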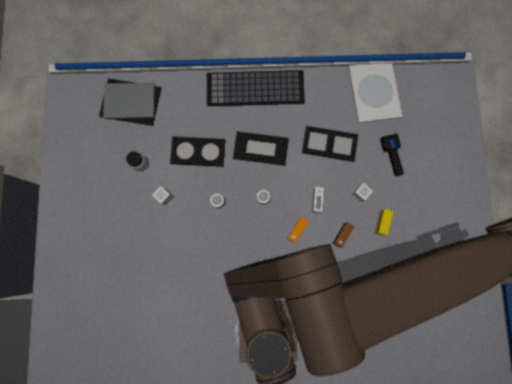

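View pics/side0.png

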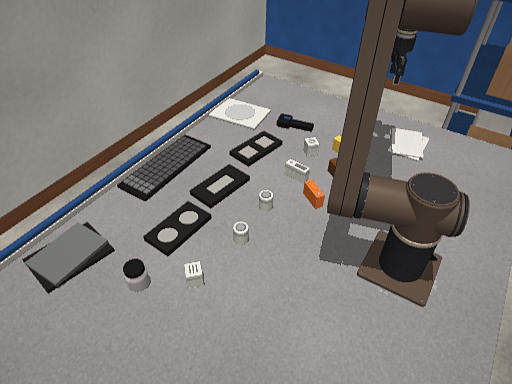

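View pics/wrist0.png

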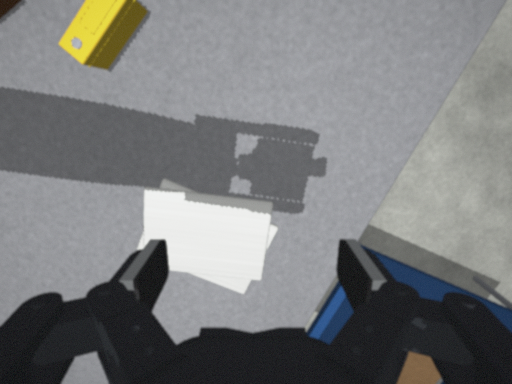

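The top view shows the round tray near (198,152), the oblong tray near (261,149) and the square tray near (330,144). The housings are at about (161,195) square, (217,200) and (263,197) round, (318,200) oblong and (364,192) square. The jar is at (137,160), the scanner at (393,155), and the decoys are orange, brown and yellow. I'll measure these next.

```bash
cat > h.py <<'E'
import numpy as np, cv2
from plant import get_state, read_camera
def cam(n,save=None,crop=None,sc=3):
    c=read_camera(n)
    if save:
        f=cv2.cvtColor(c["frame"],cv2.COLOR_RGB2BGR)
        if crop:
            x0,y0,x1,y1=crop; f=cv2.resize(f[y0:y1,x0:x1],None,fx=sc,fy=sc,interpolation=cv2.INTER_CUBIC)
        cv2.imwrite(f"pics/{save}.png",f)
    return c
def px2w(c,uv,z):
    uv=np.atleast_2d(np.asarray(uv,float));K,R,t=c["intrinsics"],np.array(c["R"]),np.array(c["t"])
    d=np.c_[uv,np.ones(len(uv))]@np.linalg.inv(K).T@R
    o=-R.T@t
    return o+d*((z-o[2])/d[:,2])[:,None]
def w2px(c,X):
    X=np.atleast_2d(X);p=(X@np.array(c["R"]).T+np.array(c["t"]))@np.array(c["intrinsics"]).T
    return p[:,:2]/p[:,2:]
E
python3 - <<'E'
from h import *
c=cam("top","top_zoom",(120,115,420,265),2.6)
cam("top","tz1",(120,115,280,225),5); cam("top","tz2",(250,115,410,225),5)
f=c["frame"]; 
# liners + housings: bright low-saturation
hsv=cv2.cvtColor(f,cv2.COLOR_RGB2HSV)
for name,z,m in [("black",0.02,(hsv[...,2]<45)),("white",0.0,(hsv[...,2]>135)&(hsv[...,1]<60))]:
    n,l,st,ce=cv2.connectedComponentsWithStats(m.astype(np.uint8))
    for i in range(1,n):
        if st[i,4]>25 and 100<ce[i,0]<430 and 110<ce[i,1]<260:
            cnt=max(cv2.findContours((l==i).astype(np.uint8),cv2.RETR_EXTERNAL,cv2.CHAIN_APPROX_NONE)[0],key=len)[:,0]
            out=[]
            for zz in ([0.02] if name=="black" else [0.012,0.054]):
                W=px2w(c,cnt,zz)[:,:2]*1000
                r=cv2.minAreaRect(W.astype(np.float32))
                out.append([np.round(r[0],1).tolist(),np.round(r[1],1).tolist(),round(r[2],1)])
            print(name,st[i],out)
E
```

```text
black [117 117  37   8 162] [[[741.4, 453.7], [26.3, 130.2], 0.3]]
black [303 127  54  34 649] [[[637.9, -243.3], [184.2, 98.7], 78.6]]
black [234 132  54  33 923] [[[627.6, 4.1], [183.5, 98.3], 80.9]]
black [381 134  22  42 417] [[[589.5, -468.3], [145.6, 63.0], 12.7]]
black [171 137  54  29 816] [[[622.5, 228.7], [185.4, 98.0], 85.1]]
black [127 152  15  14 161] [[[600.9, 453.8], [52.4, 44.7], 44.2]]
black [ 320  218  192   74 1019] [[[219.0, -524.6], [53.0, 708.0], 18.0]]
white [310 134  15  15 151] [[[649.6, -200.7], [49.9, 47.0], 77.6], [[637.1, -194.1], [48.4, 45.5], 77.6]]
white [336 139  14  13  75] [[[630.9, -290.5], [45.9, 43.5], 78.8], [[619.1, -281.2], [44.4, 42.1], 78.8]]
white [248 142  26  12 238] [[[631.0, 4.1], [90.8, 35.2], 80.5], [[619.2, 4.2], [88.0, 34.1], 80.5]]
white [178 144  14  14 150] [[[629.0, 276.1], [48.3, 46.6], 0.0], [[617.2, 267.6], [46.8, 45.2], 0.0]]
white [203 145  15  14 158] [[[621.9, 184.4], [48.0, 49.6], 25.9], [[610.3, 178.8], [46.5, 48.0], 25.9]]
white [356 183  17  17 166] [[[463.7, -355.6], [44.1, 45.9], 42.7], [[457.1, -344.2], [42.7, 44.5], 42.7]]
white [152 186  17  18 169] [[[473.6, 361.8], [46.2, 44.2], 44.3], [[466.7, 350.6], [44.7, 42.8], 44.3]]
white [314 186  10  26 169] [[[441.9, -194.9], [31.6, 87.2], 82.5], [[436.0, -188.5], [30.6, 84.5], 82.5]]
white [257 189  13  14  88] [[[457.9, -0.4], [42.2, 46.2], 88.4], [[451.5, -0.1], [40.9, 44.7], 88.4]]
white [210 193  13  14  97] [[[448.4, 164.9], [42.2, 46.3], 89.3], [[442.3, 160.0], [40.8, 44.8], 89.3]]
```

View pics/tz1.png

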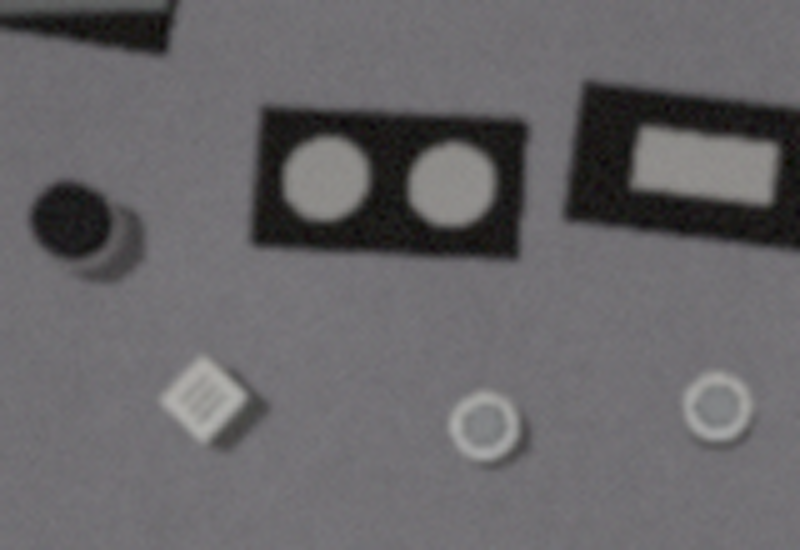

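View pics/tz2.png

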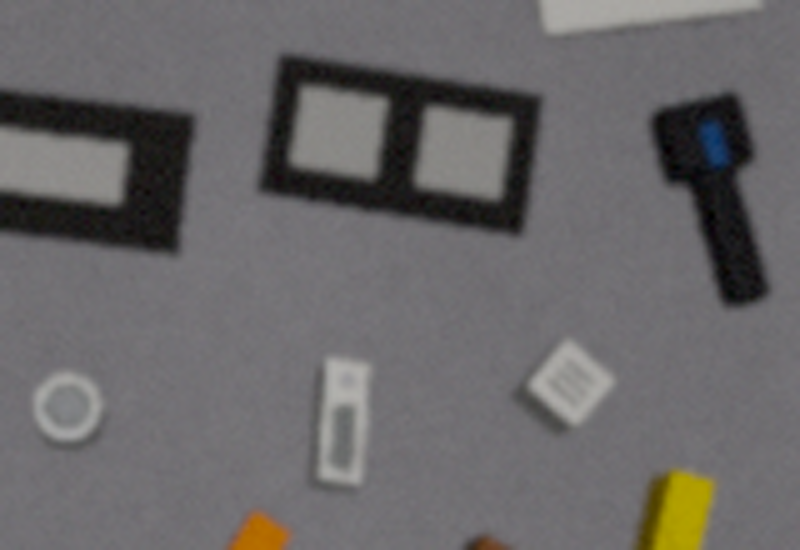

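```bash
cat >> h.py <<'E'
from scipy.spatial.transform import Rotation as Ro
def plan(x,y,ztcp,yaw):
    "target in mm/deg -> turn, then shifts in the turned tool frame"
    s=get_state(); R=Ro.from_quat(s["tcp_rot"]).as_matrix(); p=np.array(s["eef_pos"])*1000
    cy=np.degrees(np.arctan2(R[1,0],R[0,0])); d=(yaw-cy+180)%360-180
    a=np.radians(yaw); X=np.array([np.cos(a),np.sin(a),0]);Y=np.array([np.sin(a),-np.cos(a),0])
    D=np.array([x,y,ztcp])-p
    a=np.radians(cy); X0=np.array([np.cos(a),np.sin(a),0]);Y0=np.array([np.sin(a),-np.cos(a),0])
    print("t",round(float(s["time"]),2),"pos",p.round(1),"yaw",cy.round(1),"tilt",np.degrees(np.arccos(-R[2,2])).round(2),"open",round(float(s["opening"]),3),"F",np.round(s["contact_force"],1))
    print(f"TURN rz={-d:.1f} then x={D@X:.1f} y={D@Y:.1f} z={-D[2]:.1f} | pre-turn frame x={D@X0:.1f} y={D@Y0:.1f}")
E
python3 -c "
from h import *; plan(457,-344,400,-45.7)"
```

```text
t 0.3 pos [ 278.8 -614.6  404.2] yaw -65.6 tilt 0.05 open 0.999 F [-0.1 -0.2 -1.2]
TURN rz=-19.9 then x=-69.2 y=-316.6 z=4.2 | pre-turn frame x=-172.9 y=-274.1
```

```bash
python3 -m jog '[{"rz":-6.7,"grip":0},{"rz":-6.6},{"rz":-6.6},{"x":-14,"y":-39},{"x":-14,"y":-39},{"x":-14,"y":-39},{"x":-14,"y":-39},{"x":-13,"y":-39}]' 40
python3 -m jog '[{"y":-39},{"y":-39},{"y":-40},{"y":-4}]'
python3 - <<'E'
from h import *
plan(457,-344,189,-45.7)
c=cam("wrist","w1")
E
```

```text
t 0.3 pos [ 278.8 -614.6  404.2] yaw -65.6 tilt 0.05 open 0.999 F [-0.1 -0.2 -1.2]
TURN rz=-19.9 then x=-69.2 y=-316.6 z=215.2 | pre-turn frame x=-172.9 y=-274.1$[0]: bad value
$[0]: bad value
```

View pics/w1.png

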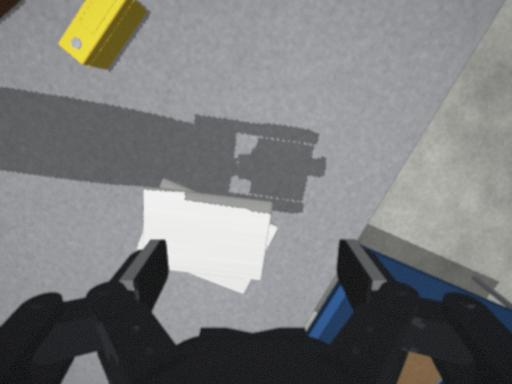

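The wrist view hasn't changed, because both calls were refused. Rows may need every key, so I'll try one full row.

```bash
python3 -m jog '[{"x":0,"y":0,"z":0,"rx":0,"ry":0,"rz":-6.6,"grip":0}]' 40
```

```text
time: 0.43
eef_pos: [0.2788, -0.6147, 0.4046]
tcp_rot: [0.871, -0.492, -0.0, -0.0]
contact_force: [0.4, -0.0, -0.2]
opening: 0.999
```

```bash
python3 -m jog '[{"x":0,"y":0,"z":0,"rx":0,"ry":0,"rz":-6.7,"grip":0},{"x":0,"y":0,"z":0,"rx":0,"ry":0,"rz":-6.6,"grip":0},{"x":-14,"y":-39,"z":0,"rx":0,"ry":0,"rz":0,"grip":0},{"x":-14,"y":-39,"z":0,"rx":0,"ry":0,"rz":0,"grip":0},{"x":-14,"y":-39,"z":0,"rx":0,"ry":0,"rz":0,"grip":0},{"x":-14,"y":-39,"z":0,"rx":0,"ry":0,"rz":0,"grip":0},{"x":-13,"y":-39,"z":0,"rx":0,"ry":0,"rz":0,"grip":0},{"x":0,"y":-39,"z":0,"rx":0,"ry":0,"rz":0,"grip":0}]'
python3 -m jog '[{"x":0,"y":-39,"z":0,"rx":0,"ry":0,"rz":0,"grip":0},{"x":0,"y":-40,"z":4,"rx":0,"ry":0,"rz":0,"grip":0},{"x":0,"y":-4,"z":0,"rx":0,"ry":0,"rz":0,"grip":0}]'
python3 - <<'E'
from h import *
plan(457,-344,189,-45.7)
c=cam("wrist","w1")
print(w2px(c,[[.457,-.344,.054]]))
E
```

```text
time: 1.1
eef_pos: [0.398, -0.3993, 0.4048]
tcp_rot: [0.921, -0.389, -0.0, -0.0]
contact_force: [0.7, -1.0, 0.3]
opening: 0.998
time: 1.35
eef_pos: [0.4604, -0.3397, 0.4005]
tcp_rot: [0.923, -0.386, 0.0, -0.001]
contact_force: [-1.2, -0.4, -0.1]
opening: 1.002
t 1.35 pos [ 460.4 -339.7  400.5] yaw -45.4 tilt 0.15 open 1.002 F [-1.2 -0.4 -0.1]
TURN rz=0.3 then x=0.7 y=5.5 z=211.5 | pre-turn frame x=0.7 y=5.5
[[252.53607874 175.51582254]]
```

View pics/w1.png

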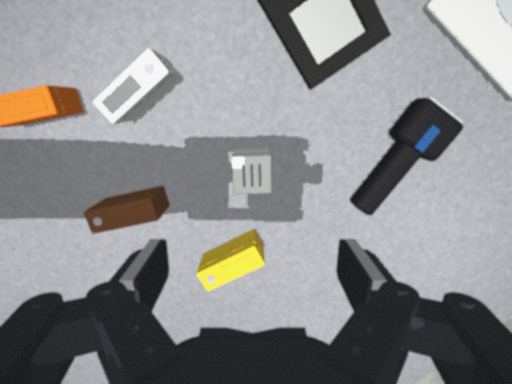

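```bash
python3 - <<'E'
from h import *
c=cam("wrist","w1z",(200,130,300,230),6)
a=np.radians(-45.7);X=np.array([np.cos(a),np.sin(a)]);Y=np.array([np.sin(a),-np.cos(a)])
for z in (.054,0):
  print(z,[w2px(c,[*( np.array([.457,-.344])+s*.022*X+t*.022*Y),z])[0].round(1).tolist() for s in(-1,1) for t in (-1,1)])
E
```

```text
0.054 [[232.5, 154.2], [233.0, 192.1], [272.2, 154.4], [271.2, 192.3]]
0 [[235.2, 146.9], [235.6, 179.9], [269.4, 147.1], [268.7, 180.1]]
```

View pics/w1z.png

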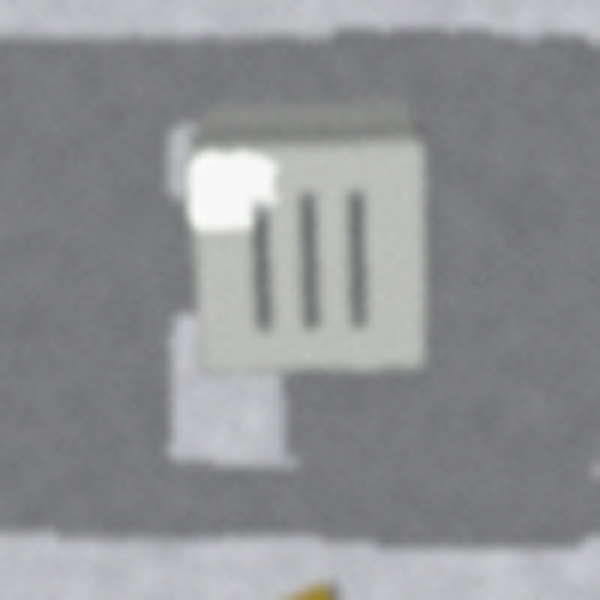

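The housing's top spans columns 232–271 and rows 153–192. That matches the projected estimate (232–272, 154–192), so the top-camera positions hold. I'll descend and grip.

```bash
python3 -m jog '[{"x":0.7,"y":5.5,"z":35,"rx":0,"ry":0,"rz":0.3,"grip":0},{"x":0,"y":0,"z":40,"rx":0,"ry":0,"rz":0,"grip":0},{"x":0,"y":0,"z":40,"rx":0,"ry":0,"rz":0,"grip":0},{"x":0,"y":0,"z":40,"rx":0,"ry":0,"rz":0,"grip":0},{"x":0,"y":0,"z":36,"rx":0,"ry":0,"rz":0,"grip":0},{"x":0,"y":0,"z":20,"rx":0,"ry":0,"rz":0,"grip":0},{"x":0,"y":0,"z":0,"rx":0,"ry":0,"rz":0,"grip":0}]'
python3 - <<'E'
from h import *
plan(457,-344,189,-45.7)
c=cam("wrist","w2")
E
```

```text
time: 2.03
eef_pos: [0.4511, -0.3478, 0.1839]
tcp_rot: [0.92, -0.392, -0.005, -0.002]
contact_force: [-0.0, 0.4, 0.3]
opening: 1.004
t 2.03 pos [ 451.1 -347.8  183.9] yaw -46.1 tilt 0.65 open 1.004 F [-0.   0.4  0.3]
TURN rz=-0.4 then x=1.4 y=-6.9 z=-5.1 | pre-turn frame x=1.3 y=-6.9
```

View pics/w2.png

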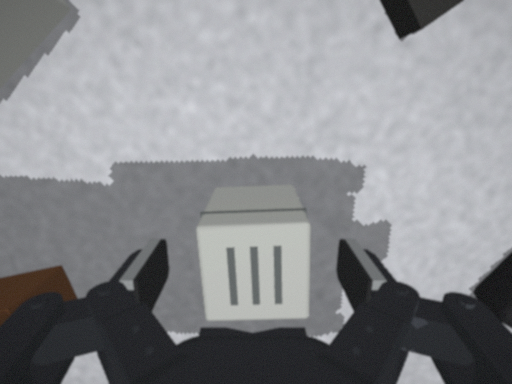

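```bash
python3 -m jog '[{"x":0,"y":0,"z":0,"rx":0,"ry":0,"rz":0,"grip":0},{"x":0,"y":0,"z":0,"rx":0,"ry":0,"rz":0,"grip":0}]'
python3 - <<'E'
from h import *
plan(457,-344,189,-45.7)
E
```

```text
time: 2.25
eef_pos: [0.4546, -0.3499, 0.1923]
tcp_rot: [0.92, -0.391, 0.002, 0.001]
contact_force: [0.4, -0.2, 0.0]
opening: 1.001
t 2.25 pos [ 454.6 -349.9  192.3] yaw -46.1 tilt 0.27 open 1.001 F [ 0.4 -0.2  0. ]
TURN rz=-0.4 then x=-2.5 y=-5.9 z=3.3 | pre-turn frame x=-2.5 y=-5.8
```

```bash
python3 -m jog '[{"x":-1,"y":-6,"z":1,"rx":0,"ry":0,"rz":-0.4,"grip":0},{"x":0,"y":0,"z":0,"rx":0,"ry":0,"rz":0,"grip":0},{"x":0,"y":0,"z":0,"rx":0,"ry":0,"rz":0,"grip":0},{"x":0,"y":0,"z":0,"rx":0,"ry":0,"rz":0,"grip":0}]'
python3 - <<'E'
from h import *
plan(457,-344,189,-45.7)
E
```

```text
time: 2.58
eef_pos: [0.458, -0.3433, 0.1896]
tcp_rot: [0.922, -0.387, 0.001, 0.0]
contact_force: [-0.5, 0.1, -0.4]
opening: 1.003
t 2.58 pos [ 458.  -343.3  189.6] yaw -45.6 tilt 0.08 open 1.003 F [-0.5  0.1 -0.4]
TURN rz=0.1 then x=-0.2 y=1.2 z=0.6 | pre-turn frame x=-0.2 y=1.2
```

```bash
python3 -m jog '[{"x":0,"y":0,"z":0,"rx":0,"ry":0,"rz":0,"grip":1},{"x":0,"y":0,"z":0,"rx":0,"ry":0,"rz":0,"grip":1},{"x":0,"y":0,"z":0,"rx":0,"ry":0,"rz":0,"grip":1},{"x":0,"y":0,"z":0,"rx":0,"ry":0,"rz":0,"grip":1},{"x":0,"y":0,"z":0,"rx":0,"ry":0,"rz":0,"grip":1},{"x":0,"y":0,"z":0,"rx":0,"ry":0,"rz":0,"grip":1}]' 40
python3 - <<'E'
from h import *
plan(640,-245,280,-11.5)
E
```

```text
time: 3.08
eef_pos: [0.4578, -0.3435, 0.1888]
tcp_rot: [0.922, -0.388, 0.0, 0.0]
contact_force: [1.1, -0.5, 1.3]
opening: 0.507
t 3.08 pos [ 457.8 -343.5  188.8] yaw -45.6 tilt 0.02 open 0.507 F [ 1.1 -0.5  1.3]
TURN rz=-34.1 then x=158.9 y=-132.8 z=-91.2 | pre-turn frame x=57.1 y=-199.1
```

Opening 0.507 × 85 is about 43 mm, so it's holding the 44 mm housing. I'll lift and turn.

```bash
python3 -m jog '[{"x":0,"y":0,"z":-20,"rx":0,"ry":0,"rz":0,"grip":1},{"x":0,"y":0,"z":-25,"rx":0,"ry":0,"rz":-6.8,"grip":1},{"x":0,"y":0,"z":-25,"rx":0,"ry":0,"rz":-6.8,"grip":1},{"x":0,"y":0,"z":-20,"rx":0,"ry":0,"rz":-6.8,"grip":1},{"x":0,"y":0,"z":-5,"rx":0,"ry":0,"rz":-6.8,"grip":1},{"x":0,"y":0,"z":0,"rx":0,"ry":0,"rz":-6.8,"grip":1},{"x":0,"y":0,"z":0,"rx":0,"ry":0,"rz":0,"grip":1}]'
python3 - <<'E'
from h import *
plan(631,-289,280,-11.6)
E
```

```text
time: 3.67
eef_pos: [0.4576, -0.3433, 0.284]
tcp_rot: [0.995, -0.1, 0.0, 0.0]
contact_force: [0.3, -0.2, -1.5]
opening: 0.509
t 3.67 pos [ 457.6 -343.3  284. ] yaw -11.5 tilt 0.02 open 0.509 F [ 0.3 -0.2 -1.5]
TURN rz=0.1 then x=158.9 y=-88.0 z=4.0 | pre-turn frame x=159.1 y=-87.7
```

```bash
python3 -m jog '[{"x":20,"y":-11,"z":0,"rx":0,"ry":0,"rz":0.1,"grip":1},{"x":35,"y":-19,"z":0,"rx":0,"ry":0,"rz":0,"grip":1},{"x":36,"y":-20,"z":0,"rx":0,"ry":0,"rz":0,"grip":1},{"x":34,"y":-19,"z":2,"rx":0,"ry":0,"rz":0,"grip":1},{"x":22,"y":-12,"z":2,"rx":0,"ry":0,"rz":0,"grip":1},{"x":12,"y":-7,"z":0,"rx":0,"ry":0,"rz":0,"grip":1},{"x":0,"y":0,"z":0,"rx":0,"ry":0,"rz":0,"grip":1},{"x":0,"y":0,"z":0,"rx":0,"ry":0,"rz":0,"grip":1}]'
python3 - <<'E'
from h import *
plan(631,-289,203,-11.6)
c=cam("wrist","w3")
print(w2px(c,[[.649,-.2009,.012],[.631,-.289,.012]]))
E
```

```text
time: 4.33
eef_pos: [0.6313, -0.2888, 0.278]
tcp_rot: [0.995, -0.102, -0.001, -0.0]
contact_force: [-0.4, -0.4, -1.8]
opening: 0.511
t 4.33 pos [ 631.3 -288.8  278. ] yaw -11.7 tilt 0.17 open 0.511 F [-0.4 -0.4 -1.8]
TURN rz=-0.1 then x=-0.2 y=0.3 z=75.0 | pre-turn frame x=-0.2 y=0.3
[[252.23441665  79.76419679]
 [252.58135304 191.5170074 ]]
```

View pics/w3.png

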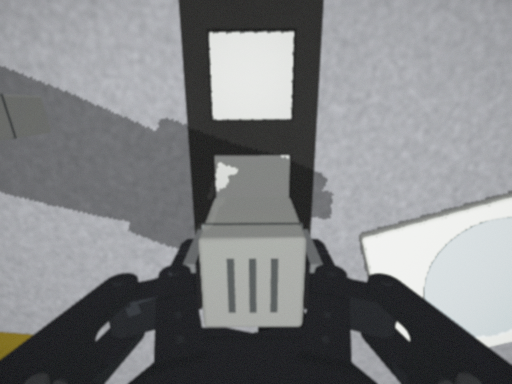

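The far pocket's liner is at columns 209–295 and rows 31–120. Laterally that fits the predicted 252. I'll check along the tray too.

```bash
python3 - <<'E'
from h import *
c=read_camera("wrist")
a=np.radians(78.4);Y=np.array([np.cos(a),np.sin(a)]);C=np.array([.640,-.245])
for y in (.014,.076): print(y,[w2px(c,[*(C+y*Y),z])[0].round(1).tolist() for z in(.012,.02)])
print(w2px(c,[*(C+.095*Y),.02]))
E
```

```text
0.014 [[253.0, 120.4], [253.0, 121.0]]
0.076 [[252.8, 34.1], [252.8, 31.5]]
[[252.70523331   0.87076116]]
```

```bash
python3 -m jog '[{"x":0,"y":0,"z":20,"rx":0,"ry":0,"rz":0,"grip":1},{"x":0,"y":0,"z":25,"rx":0,"ry":0,"rz":0,"grip":1},{"x":0,"y":-0.5,"z":15,"rx":0,"ry":0,"rz":0,"grip":1},{"x":0,"y":0,"z":8,"rx":0,"ry":0,"rz":0,"grip":1},{"x":0,"y":0,"z":5,"rx":0,"ry":0,"rz":0,"grip":1},{"x":0,"y":0,"z":1.5,"rx":0,"ry":0,"rz":0,"grip":1},{"x":0,"y":0,"z":0,"rx":0,"ry":0,"rz":0,"grip":1},{"x":0,"y":0,"z":0,"rx":0,"ry":0,"rz":0,"grip":1}]'
python3 - <<'E'
from h import *
plan(631,-289,201,-11.6)
E
```

```text
time: 5.1
eef_pos: [0.6318, -0.2893, 0.2066]
tcp_rot: [0.995, -0.102, 0.001, 0.001]
contact_force: [0.6, -0.4, -1.9]
opening: 0.511
t 5.1 pos [ 631.8 -289.3  206.6] yaw -11.7 tilt 0.13 open 0.511 F [ 0.6 -0.4 -1.9]
TURN rz=-0.1 then x=-0.8 y=-0.2 z=5.6 | pre-turn frame x=-0.8 y=-0.2
```

```bash
python3 -m jog '[{"x":0,"y":0,"z":2,"rx":0,"ry":0,"rz":0,"grip":1},{"x":0,"y":0,"z":2,"rx":0,"ry":0,"rz":0,"grip":1},{"x":0,"y":0,"z":1,"rx":0,"ry":0,"rz":0,"grip":1},{"x":0,"y":0,"z":0,"rx":0,"ry":0,"rz":0,"grip":1},{"x":0,"y":0,"z":0,"rx":0,"ry":0,"rz":0,"grip":1}]'
python3 - <<'E'
from h import *
plan(631,-289,201,-11.6)
E
```

```text
time: 5.52
eef_pos: [0.6316, -0.2891, 0.2009]
tcp_rot: [0.995, -0.102, 0.001, 0.0]
contact_force: [-0.2, 0.0, 0.9]
opening: 0.516
t 5.52 pos [ 631.6 -289.1  200.9] yaw -11.7 tilt 0.07 open 0.516 F [-0.2  0.   0.9]
TURN rz=-0.1 then x=-0.6 y=0.1 z=-0.1 | pre-turn frame x=-0.6 y=0.1
```

The vertical force went from −1.9 to +0.9 N, so it has touched the floor. I'll release slowly and retreat.

```bash
python3 -m jog '[{"x":0,"y":0,"z":0,"rx":0,"ry":0,"rz":0,"grip":0.4},{"x":0,"y":0,"z":0,"rx":0,"ry":0,"rz":0,"grip":0.3},{"x":0,"y":0,"z":0,"rx":0,"ry":0,"rz":0,"grip":0},{"x":0,"y":0,"z":0,"rx":0,"ry":0,"rz":0,"grip":0},{"x":0,"y":0,"z":-15,"rx":0,"ry":0,"rz":0,"grip":0},{"x":0,"y":0,"z":-30,"rx":0,"ry":0,"rz":0,"grip":0},{"x":0,"y":0,"z":-40,"rx":0,"ry":0,"rz":0,"grip":0},{"x":0,"y":0,"z":-35,"rx":0,"ry":0,"rz":0,"grip":0}]'
python3 - <<'E'
from h import *
plan(436,-188,290,82.5)
c=cam("wrist","w4")
E
```

```text
time: 6.18
eef_pos: [0.6312, -0.2888, 0.3226]
tcp_rot: [0.995, -0.102, -0.0, 0.0]
contact_force: [0.8, -0.2, 0.4]
opening: 1.003
t 6.18 pos [ 631.2 -288.8  322.6] yaw -11.7 tilt 0.0 open 1.003 F [ 0.8 -0.2  0.4]
TURN rz=-94.2 then x=74.5 y=-206.7 z=32.6 | pre-turn frame x=-211.6 y=-59.2
```

View pics/w4.png

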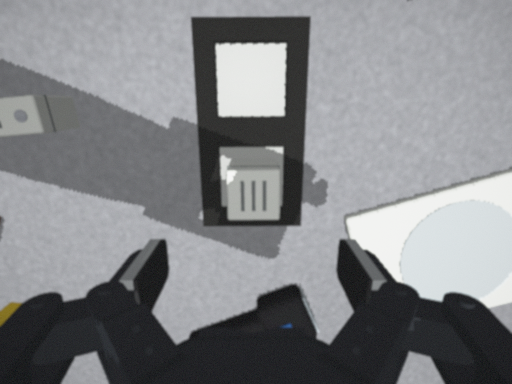

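The first square is seated, centred near column 253. The oblong is next.

```bash
python3 -m jog '[{"x":-20,"y":-5,"z":0,"rx":0,"ry":0,"rz":0,"grip":0},{"x":-39,"y":-11,"z":0,"rx":0,"ry":0,"rz":0,"grip":0},{"x":-39,"y":-11,"z":0,"rx":0,"ry":0,"rz":0,"grip":0},{"x":-39,"y":-11,"z":0,"rx":0,"ry":0,"rz":0,"grip":0},{"x":-39,"y":-11,"z":0,"rx":0,"ry":0,"rz":0,"grip":0},{"x":-24,"y":-7,"z":0,"rx":0,"ry":0,"rz":0,"grip":0},{"x":-11,"y":-3,"z":0,"rx":0,"ry":0,"rz":7,"grip":0},{"x":0,"y":0,"z":0,"rx":0,"ry":0,"rz":7,"grip":0}]'
python3 -m jog '[{"x":0,"y":0,"z":0,"rx":0,"ry":0,"rz":7,"grip":0},{"x":0,"y":0,"z":0,"rx":0,"ry":0,"rz":7,"grip":0},{"x":0,"y":0,"z":0,"rx":0,"ry":0,"rz":7,"grip":0},{"x":0,"y":0,"z":0,"rx":0,"ry":0,"rz":7,"grip":0},{"x":0,"y":0,"z":0,"rx":0,"ry":0,"rz":7,"grip":0},{"x":0,"y":0,"z":0,"rx":0,"ry":0,"rz":7,"grip":0},{"x":0,"y":0,"z":0,"rx":0,"ry":0,"rz":7,"grip":0},{"x":0,"y":0,"z":0,"rx":0,"ry":0,"rz":7,"grip":0}]'
python3 -m jog '[{"x":0,"y":0,"z":0,"rx":0,"ry":0,"rz":7,"grip":0},{"x":0,"y":0,"z":0,"rx":0,"ry":0,"rz":7,"grip":0},{"x":0,"y":0,"z":0,"rx":0,"ry":0,"rz":2,"grip":0},{"x":0,"y":0,"z":0,"rx":0,"ry":0,"rz":0,"grip":0}]'
python3 - <<'E'
from h import *
plan(436,-188,189,-97.5)
c=cam("wrist","w5")
a=np.radians(-97.5);X=np.array([np.cos(a),np.sin(a)]);Y=np.array([np.sin(a),-np.cos(a)])
print([w2px(c,[*( np.array([.436,-.188])+s*.015*X+t*.042*Y),.054])[0].round(1).tolist() for s in(-1,1) for t in (-1,1)])
E
```

```text
time: 6.9
eef_pos: [0.4346, -0.1869, 0.3207]
tcp_rot: [0.974, -0.225, -0.0, 0.0]
contact_force: [-0.1, 0.3, -0.1]
opening: 0.999
time: 7.57
eef_pos: [0.4367, -0.1884, 0.3213]
tcp_rot: [0.754, -0.656, 0.001, -0.0]
contact_force: [-0.4, -0.4, -0.3]
opening: 1.005
time: 7.9
eef_pos: [0.4367, -0.1884, 0.3213]
tcp_rot: [-0.658, 0.753, -0.001, 0.0]
contact_force: [-0.7, 0.8, 0.2]
opening: 1.0
t 7.9 pos [ 436.7 -188.4  321.3] yaw -97.7 tilt 0.09 open 1.0 F [-0.7  0.8  0.2]
TURN rz=-0.2 then x=-0.3 y=0.8 z=132.3 | pre-turn frame x=-0.3 y=0.8
[[232.5, 144.1], [234.7, 237.0], [269.0, 143.9], [267.8, 236.9]]
```

View pics/w5.png

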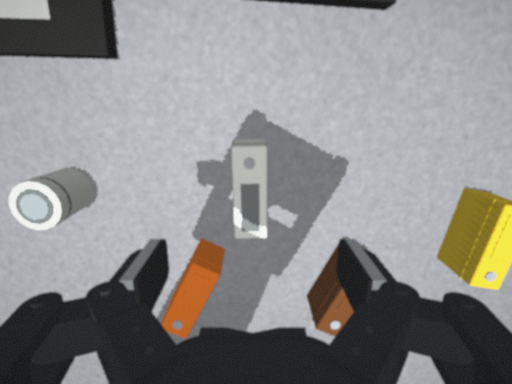

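The oblong's top spans columns 232–268 and rows 145–237, matching the projection. The decoys are clear of the fingers. Descending.

```bash
python3 -m jog '[{"x":0,"y":0,"z":20,"rx":0,"ry":0,"rz":0,"grip":0},{"x":0,"y":0.5,"z":38,"rx":0,"ry":0,"rz":0,"grip":0},{"x":0,"y":0,"z":38,"rx":0,"ry":0,"rz":0,"grip":0},{"x":0,"y":0,"z":24,"rx":0,"ry":0,"rz":0,"grip":0},{"x":0,"y":0,"z":12,"rx":0,"ry":0,"rz":0,"grip":0},{"x":0,"y":0,"z":0,"rx":0,"ry":0,"rz":0,"grip":0},{"x":0,"y":0,"z":0,"rx":0,"ry":0,"rz":0,"grip":0},{"x":0,"y":0,"z":0,"rx":0,"ry":0,"rz":0,"grip":0}]'
python3 -m jog '[{"x":0,"y":0,"z":0,"rx":0,"ry":0,"rz":0,"grip":1},{"x":0,"y":0,"z":0,"rx":0,"ry":0,"rz":0,"grip":1},{"x":0,"y":0,"z":0,"rx":0,"ry":0,"rz":0,"grip":1},{"x":0,"y":0,"z":0,"rx":0,"ry":0,"rz":0,"grip":1},{"x":0,"y":0,"z":0,"rx":0,"ry":0,"rz":0,"grip":1},{"x":0,"y":0,"z":0,"rx":0,"ry":0,"rz":0,"grip":1},{"x":0,"y":0,"z":0,"rx":0,"ry":0,"rz":0,"grip":1}]'
python3 - <<'E'
from h import *
plan(629,4,290,-9.3)
E
```

```text
time: 8.62
eef_pos: [0.4369, -0.1888, 0.1897]
tcp_rot: [-0.658, 0.753, -0.001, 0.0]
contact_force: [0.7, -0.5, -0.6]
opening: 1.002
time: 9.2
eef_pos: [0.4365, -0.1885, 0.1889]
tcp_rot: [-0.658, 0.753, -0.0, 0.0]
contact_force: [-0.3, 0.8, 3.8]
opening: 0.347
t 9.2 pos [ 436.5 -188.5  188.9] yaw -97.7 tilt 0.06 open 0.347 F [-0.3  0.8  3.8]
TURN rz=-88.4 then x=158.8 y=-221.1 z=-101.1 | pre-turn frame x=-216.6 y=-164.9
```

```bash
python3 -m jog '[{"x":0,"y":0,"z":-20,"rx":0,"ry":0,"rz":0,"grip":1},{"x":0,"y":0,"z":-30,"rx":0,"ry":0,"rz":0,"grip":1},{"x":0,"y":0,"z":-30,"rx":0,"ry":0,"rz":0,"grip":1},{"x":0,"y":0,"z":-20,"rx":0,"ry":0,"rz":-4.4,"grip":1},{"x":0,"y":0,"z":0,"rx":0,"ry":0,"rz":-7,"grip":1},{"x":0,"y":0,"z":0,"rx":0,"ry":0,"rz":-7,"grip":1},{"x":0,"y":0,"z":0,"rx":0,"ry":0,"rz":-7,"grip":1},{"x":0,"y":0,"z":0,"rx":0,"ry":0,"rz":-7,"grip":1}]'
python3 -m jog '[{"x":0,"y":0,"z":0,"rx":0,"ry":0,"rz":-7,"grip":1},{"x":0,"y":0,"z":0,"rx":0,"ry":0,"rz":-7,"grip":1},{"x":0,"y":0,"z":0,"rx":0,"ry":0,"rz":-7,"grip":1},{"x":0,"y":0,"z":0,"rx":0,"ry":0,"rz":-7,"grip":1},{"x":0,"y":0,"z":0,"rx":0,"ry":0,"rz":-7,"grip":1},{"x":0,"y":0,"z":0,"rx":0,"ry":0,"rz":-7,"grip":1},{"x":0,"y":0,"z":0,"rx":0,"ry":0,"rz":-7,"grip":1},{"x":0,"y":0,"z":0,"rx":0,"ry":0,"rz":-7,"grip":1}]'
python3 - <<'E'
from h import *
plan(630,4,280,-9.3)
E
```

```text
time: 9.87
eef_pos: [0.4358, -0.1881, 0.2876]
tcp_rot: [0.844, -0.537, -0.001, 0.0]
contact_force: [0.3, -0.2, -2.2]
opening: 0.342
time: 10.53
eef_pos: [0.4358, -0.1881, 0.2873]
tcp_rot: [0.997, -0.078, -0.001, -0.0]
contact_force: [0.3, 0.7, -1.5]
opening: 0.345
t 10.53 pos [ 435.8 -188.1  287.3] yaw -9.0 tilt 0.1 open 0.345 F [ 0.3  0.7 -1.5]
TURN rz=0.3 then x=160.6 y=-220.9 z=7.3 | pre-turn frame x=161.9 y=-220.0
```

```bash
python3 -m jog '[{"x":12,"y":-16,"z":0,"rx":0,"ry":0,"rz":0.2,"grip":1},{"x":22,"y":-31,"z":0,"rx":0,"ry":0,"rz":0,"grip":1},{"x":24,"y":-33,"z":0,"rx":0,"ry":0,"rz":0,"grip":1},{"x":24,"y":-33,"z":0,"rx":0,"ry":0,"rz":0,"grip":1},{"x":24,"y":-33,"z":0,"rx":0,"ry":0,"rz":0,"grip":1},{"x":24,"y":-33,"z":0,"rx":0,"ry":0,"rz":0,"grip":1},{"x":19,"y":-26,"z":4,"rx":0,"ry":0,"rz":0,"grip":1},{"x":11.5,"y":-16,"z":3,"rx":0,"ry":0,"rz":0,"grip":1}]'
python3 -m jog '[{"x":0,"y":0,"z":0,"rx":0,"ry":0,"rz":0,"grip":1},{"x":0,"y":0,"z":0,"rx":0,"ry":0,"rz":0,"grip":1},{"x":0,"y":0,"z":0,"rx":0,"ry":0,"rz":0,"grip":1}]'
python3 - <<'E'
from h import *
plan(630,4,201,-9.3)
c=cam("wrist","w6")
a=np.radians(80.7);Y=np.array([np.cos(a),np.sin(a)]);X=np.array([np.sin(a),-np.cos(a)]);C=np.array([.630,.004])
for y in (.05,.095): print(y,[w2px(c,[*(C+y*Y+x*X),z])[0].round(1).tolist() for z in(.012,.02) for x in (-.023,.023)])
E
```

```text
time: 11.2
eef_pos: [0.6325, 0.0059, 0.2803]
tcp_rot: [0.997, -0.082, -0.0, -0.0]
contact_force: [-0.7, -1.0, -1.2]
opening: 0.344
time: 11.45
eef_pos: [0.6303, 0.0029, 0.2802]
tcp_rot: [0.997, -0.083, -0.001, 0.0]
contact_force: [1.2, -0.7, -0.9]
opening: 0.344
t 11.45 pos [630.3   2.9 280.2] yaw -9.5 tilt 0.13 open 0.344 F [ 1.2 -0.7 -0.9]
TURN rz=-0.2 then x=-0.4 y=-1.0 z=79.2 | pre-turn frame x=-0.4 y=-1.0
0.05 [[223.8, 130.3], [280.3, 130.2], [222.8, 131.3], [281.2, 131.1]]
0.095 [[221.9, 70.8], [281.8, 70.6], [220.8, 69.8], [282.8, 69.5]]
```

View pics/w6.png

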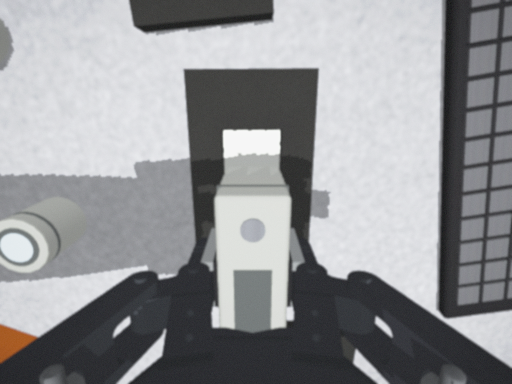

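The liner spans columns 223–281 with its far edge at row 130, exactly as predicted. Lowering.

```bash
python3 -m jog '[{"x":0,"y":-1,"z":20,"rx":0,"ry":0,"rz":0,"grip":1},{"x":0,"y":0,"z":25,"rx":0,"ry":0,"rz":0,"grip":1},{"x":0,"y":0,"z":15,"rx":0,"ry":0,"rz":0,"grip":1},{"x":0,"y":0,"z":9,"rx":0,"ry":0,"rz":0,"grip":1},{"x":0,"y":0,"z":5,"rx":0,"ry":0,"rz":0,"grip":1},{"x":0,"y":0,"z":3,"rx":0,"ry":0,"rz":0,"grip":1},{"x":0,"y":0,"z":1,"rx":0,"ry":0,"rz":0,"grip":1},{"x":0,"y":0,"z":0,"rx":0,"ry":0,"rz":0,"grip":1}]'
python3 -m jog '[{"x":0,"y":0,"z":1,"rx":0,"ry":0,"rz":0,"grip":1},{"x":0,"y":0,"z":0,"rx":0,"ry":0,"rz":0,"grip":1},{"x":0,"y":0,"z":0,"rx":0,"ry":0,"rz":0,"grip":1}]'
python3 - <<'E'
from h import *
plan(630,4,201,-9.3)
E
```

```text
time: 12.17
eef_pos: [0.6315, 0.0039, 0.2042]
tcp_rot: [0.997, -0.083, 0.001, 0.0]
contact_force: [-0.4, -0.4, -0.6]
opening: 0.343
time: 12.42
eef_pos: [0.6313, 0.0042, 0.2029]
tcp_rot: [0.997, -0.083, 0.001, 0.0]
contact_force: [-0.4, 0.1, -1.5]
opening: 0.345
t 12.42 pos [631.3   4.2 202.9] yaw -9.5 tilt 0.06 open 0.345 F [-0.4  0.1 -1.5]
TURN rz=-0.2 then x=-1.3 y=0.4 z=1.9 | pre-turn frame x=-1.3 y=0.4
```

```bash
python3 -m jog '[{"x":0,"y":0,"z":1,"rx":0,"ry":0,"rz":0,"grip":1},{"x":0,"y":0,"z":1,"rx":0,"ry":0,"rz":0,"grip":1},{"x":0,"y":0,"z":0,"rx":0,"ry":0,"rz":0,"grip":1},{"x":0,"y":0,"z":0,"rx":0,"ry":0,"rz":0,"grip":1}]'
```

```text
time: 12.75
eef_pos: [0.6314, 0.0042, 0.2009]
tcp_rot: [0.997, -0.083, 0.0, 0.0]
contact_force: [-0.7, 0.3, 3.7]
opening: 0.345
```

It has touched the floor at +3.7 N. I'll release, rise, and move on to the round at about (451.5, 0).

```bash
python3 -m jog '[{"x":0,"y":0,"z":0,"rx":0,"ry":0,"rz":0,"grip":0.6},{"x":0,"y":0,"z":0,"rx":0,"ry":0,"rz":0,"grip":0.4},{"x":0,"y":0,"z":0,"rx":0,"ry":0,"rz":0,"grip":0},{"x":0,"y":0,"z":0,"rx":0,"ry":0,"rz":0,"grip":0},{"x":0,"y":0,"z":-15,"rx":0,"ry":0,"rz":0,"grip":0},{"x":0,"y":0,"z":-30,"rx":0,"ry":0,"rz":0,"grip":0},{"x":0,"y":0,"z":-40,"rx":0,"ry":0,"rz":0,"grip":0},{"x":0,"y":0,"z":-35,"rx":0,"ry":0,"rz":0,"grip":0}]'
python3 - <<'E'
from h import *
plan(451.5,0,320,-5)
c=cam("wrist","w7")
E
```

```text
time: 13.42
eef_pos: [0.6309, 0.0042, 0.3226]
tcp_rot: [0.997, -0.083, -0.0, -0.0]
contact_force: [0.7, -0.1, 0.6]
opening: 1.001
t 13.42 pos [630.9   4.2 322.6] yaw -9.5 tilt 0.0 open 1.001 F [ 0.7 -0.1  0.6]
TURN rz=-4.5 then x=-178.4 y=19.8 z=2.6 | pre-turn frame x=-176.3 y=33.8
```

View pics/w7.png

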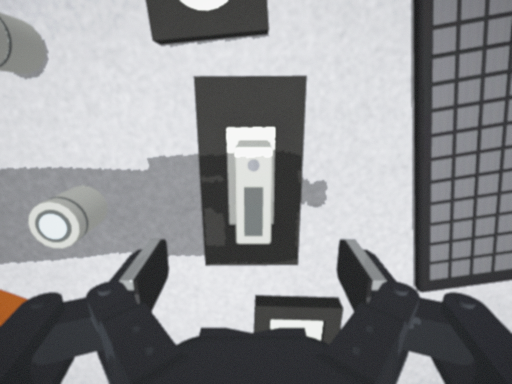

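The oblong is in its pocket and roughly centred, with its top at columns 235–271. Moving to the nearer round.

```bash
python3 -m jog '[{"x":0,"y":0,"z":0,"rx":0,"ry":0,"rz":-4.5,"grip":0},{"x":-25,"y":3,"z":0,"rx":0,"ry":0,"rz":0,"grip":0},{"x":-40,"y":4,"z":0,"rx":0,"ry":0,"rz":0,"grip":0},{"x":-40,"y":5,"z":0,"rx":0,"ry":0,"rz":0,"grip":0},{"x":-38,"y":4,"z":0,"rx":0,"ry":0,"rz":0,"grip":0},{"x":-24,"y":3,"z":0,"rx":0,"ry":0,"rz":0,"grip":0},{"x":-11.5,"y":1,"z":2,"rx":0,"ry":0,"rz":0,"grip":0},{"x":0,"y":0,"z":0,"rx":0,"ry":0,"rz":0,"grip":0}]'
python3 -m jog '[{"x":0,"y":0,"z":0,"rx":0,"ry":0,"rz":0,"grip":0},{"x":0,"y":0,"z":0,"rx":0,"ry":0,"rz":0,"grip":0}]'
python3 - <<'E'
from h import *
plan(451.5,0,189,-5)
c=cam("wrist","w8",(170,80,340,250),4)
th=np.linspace(0,2*np.pi,60)
P=w2px(c,np.c_[.4515+.023*np.cos(th),.023*np.sin(th),0*th+.054]); print((P.min(0)-[170,80])*4,(P.max(0)-[170,80])*4)
E
```

```text
time: 14.13
eef_pos: [0.4493, 0.0002, 0.3183]
tcp_rot: [0.999, -0.044, -0.0, -0.0]
contact_force: [0.6, -0.2, -1.1]
opening: 1.001
time: 14.3
eef_pos: [0.4524, -0.0003, 0.3193]
tcp_rot: [0.999, -0.044, 0.001, 0.0]
contact_force: [-0.1, 0.6, 0.1]
opening: 1.001
t 14.3 pos [ 4.524e+02 -3.000e-01  3.193e+02] yaw -5.0 tilt 0.14 open 1.001 F [-0.1  0.6  0.1]
TURN rz=-0.0 then x=-0.9 y=-0.2 z=130.3 | pre-turn frame x=-0.9 y=-0.2
[213.42867615 338.10713218] [428.39744675 543.5564312 ]
```

View pics/w8.png

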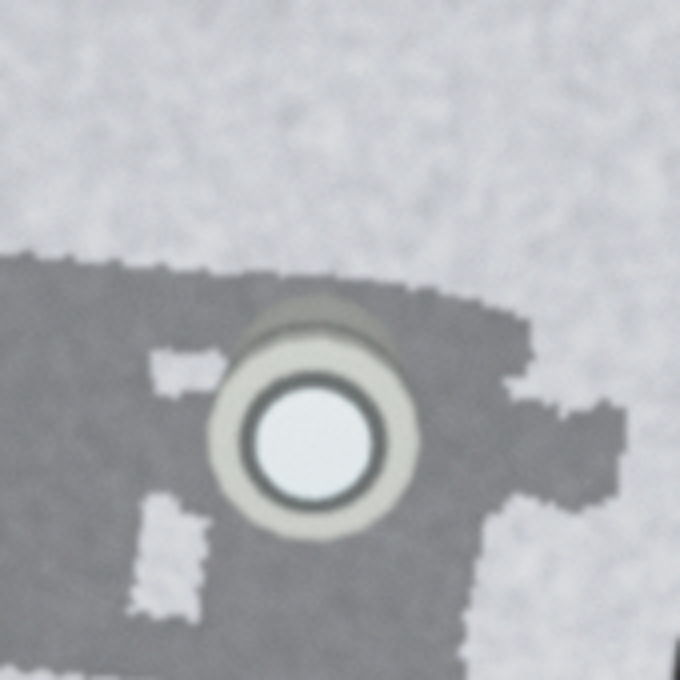

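In the crop the round spans columns 208–420 and rows 333–542, about 1.5 mm nearer than predicted. I'll correct x to 450 and descend.

```bash
python3 -m jog '[{"x":-1.5,"y":-0.5,"z":20,"rx":0,"ry":0,"rz":0,"grip":0},{"x":0,"y":0,"z":38,"rx":0,"ry":0,"rz":0,"grip":0},{"x":0,"y":0,"z":38,"rx":0,"ry":0,"rz":0,"grip":0},{"x":0,"y":0,"z":23,"rx":0,"ry":0,"rz":0,"grip":0},{"x":0,"y":0,"z":11,"rx":0,"ry":0,"rz":0,"grip":0},{"x":0,"y":0,"z":0,"rx":0,"ry":0,"rz":0,"grip":0},{"x":0,"y":0,"z":0,"rx":0,"ry":0,"rz":0,"grip":0},{"x":0,"y":0,"z":0,"rx":0,"ry":0,"rz":0,"grip":0}]'
python3 -m jog '[{"x":0,"y":0,"z":0,"rx":0,"ry":0,"rz":0,"grip":1},{"x":0,"y":0,"z":0,"rx":0,"ry":0,"rz":0,"grip":1},{"x":0,"y":0,"z":0,"rx":0,"ry":0,"rz":0,"grip":1},{"x":0,"y":0,"z":0,"rx":0,"ry":0,"rz":0,"grip":1},{"x":0,"y":0,"z":0,"rx":0,"ry":0,"rz":0,"grip":1},{"x":0,"y":0,"z":0,"rx":0,"ry":0,"rz":0,"grip":1}]'
python3 - <<'E'
from h import *
a=np.radians(85.3);C=np.array([624.5,229.5]);Y=np.array([np.cos(a),np.sin(a)])
print(C+45*Y,C-45*Y)
p=C-45*Y
plan(p[0],p[1],285,-4.7)
E
```

```text
time: 15.02
eef_pos: [0.4514, 0.0003, 0.1893]
tcp_rot: [0.999, -0.044, 0.001, 0.0]
contact_force: [0.7, 0.0, 1.2]
opening: 1.001
time: 15.52
eef_pos: [0.4506, 0.0004, 0.1893]
tcp_rot: [0.999, -0.044, 0.001, 0.0]
contact_force: [-1.1, -0.1, 5.5]
opening: 0.529
[628.18723289 274.34868241] [620.81276711 184.65131759]
t 15.52 pos [4.506e+02 4.000e-01 1.893e+02] yaw -5.0 tilt 0.09 open 0.529 F [-1.1 -0.1  5.5]
TURN rz=-0.3 then x=154.5 y=-197.6 z=-95.7 | pre-turn frame x=153.5 y=-198.4
```

```bash
python3 -m jog '[{"x":0,"y":0,"z":-20,"rx":0,"ry":0,"rz":0,"grip":1},{"x":0,"y":0,"z":-30,"rx":0,"ry":0,"rz":0,"grip":1},{"x":0,"y":0,"z":-30,"rx":0,"ry":0,"rz":-0.3,"grip":1},{"x":10,"y":-13,"z":-15,"rx":0,"ry":0,"rz":0,"grip":1},{"x":22,"y":-28,"z":0,"rx":0,"ry":0,"rz":0,"grip":1},{"x":24,"y":-31,"z":0,"rx":0,"ry":0,"rz":0,"grip":1},{"x":24,"y":-31,"z":0,"rx":0,"ry":0,"rz":0,"grip":1},{"x":24,"y":-31,"z":0,"rx":0,"ry":0,"rz":0,"grip":1}]'
python3 -m jog '[{"x":22,"y":-28,"z":0,"rx":0,"ry":0,"rz":0,"grip":1},{"x":16,"y":-20,"z":0,"rx":0,"ry":0,"rz":0,"grip":1},{"x":12,"y":-15,"z":0,"rx":0,"ry":0,"rz":0,"grip":1},{"x":0,"y":0,"z":0,"rx":0,"ry":0,"rz":0,"grip":1},{"x":0,"y":0,"z":0,"rx":0,"ry":0,"rz":0,"grip":1},{"x":0,"y":0,"z":0,"rx":0,"ry":0,"rz":0,"grip":1}]'
python3 - <<'E'
from h import *
plan(620.8,184.7,201.3,-4.7)
c=cam("wrist","w9")
a=np.radians(85.3);C=np.array([.6245,.2295]);Y=np.array([np.cos(a),np.sin(a)]);X=np.array([Y[1],-Y[0]])
th=np.linspace(0,2*np.pi,90)
for z in (.012,.02):
  P=w2px(c,np.c_[(C+.045*Y)+.031*np.c_[np.cos(th),np.sin(th)],0*th+z]);print(P.min(0),P.max(0))
print([w2px(c,[*(C+.095*Y+x*X),.02])[0] for x in (-.05,.05)])
E
```

```text
time: 16.18
eef_pos: [0.5653, 0.1269, 0.2829]
tcp_rot: [0.999, -0.041, -0.0, 0.0]
contact_force: [1.3, -0.5, -0.5]
opening: 0.527
time: 16.68
eef_pos: [0.619, 0.1839, 0.2823]
tcp_rot: [0.999, -0.041, -0.001, 0.0]
contact_force: [-0.4, -1.2, -1.6]
opening: 0.531
t 16.68 pos [619.  183.9 282.3] yaw -4.7 tilt 0.13 open 0.531 F [-0.4 -1.2 -1.6]
TURN rz=0.0 then x=1.7 y=-1.0 z=81.0 | pre-turn frame x=1.7 y=-1.0
[215.23770907  33.57662543] [294.76264689 118.66672491]
[213.91178547  31.08517574] [296.24140443 119.25322955]
[array([184.18729021,   0.93713242]), array([326.44281637,   0.88995645])]
```

View pics/w9.png

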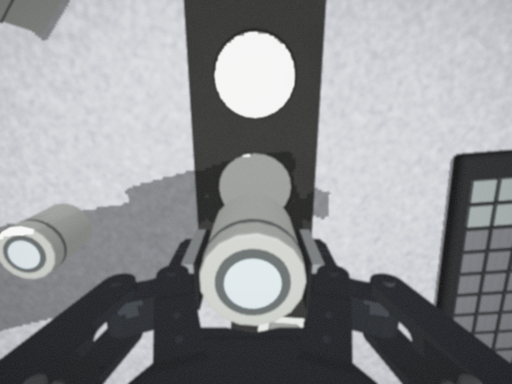

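The far pocket spans columns 215–295 and rows 31–118, matching the prediction. Lowering.

```bash
python3 -m jog '[{"x":1.5,"y":-1,"z":20,"rx":0,"ry":0,"rz":0,"grip":1},{"x":0,"y":0,"z":25,"rx":0,"ry":0,"rz":0,"grip":1},{"x":0,"y":0,"z":15,"rx":0,"ry":0,"rz":0,"grip":1},{"x":0,"y":0,"z":9,"rx":0,"ry":0,"rz":0,"grip":1},{"x":0,"y":0,"z":5,"rx":0,"ry":0,"rz":0,"grip":1},{"x":0,"y":0,"z":3,"rx":0,"ry":0,"rz":0,"grip":1},{"x":0,"y":0,"z":0,"rx":0,"ry":0,"rz":0,"grip":1},{"x":0,"y":0,"z":0,"rx":0,"ry":0,"rz":0,"grip":1}]'
python3 -m jog '[{"x":0,"y":0,"z":1,"rx":0,"ry":0,"rz":0,"grip":1},{"x":0,"y":0,"z":1,"rx":0,"ry":0,"rz":0,"grip":1},{"x":0,"y":0,"z":0,"rx":0,"ry":0,"rz":0,"grip":1},{"x":0,"y":0,"z":0,"rx":0,"ry":0,"rz":0,"grip":1}]'
python3 - <<'E'
from h import *
plan(620.8,184.7,201.3,-4.7)
E
```

```text
time: 17.4
eef_pos: [0.6218, 0.1851, 0.2073]
tcp_rot: [0.999, -0.041, 0.001, -0.0]
contact_force: [0.1, 0.7, -1.3]
opening: 0.528
time: 17.73
eef_pos: [0.6214, 0.1851, 0.2045]
tcp_rot: [0.999, -0.041, 0.0, -0.0]
contact_force: [0.2, -0.1, -0.4]
opening: 0.536
t 17.73 pos [621.4 185.1 204.5] yaw -4.7 tilt 0.03 open 0.536 F [ 0.2 -0.1 -0.4]
TURN rz=0.0 then x=-0.5 y=0.5 z=3.2 | pre-turn frame x=-0.5 y=0.5
```

```bash
python3 -m jog '[{"x":0,"y":0,"z":1,"rx":0,"ry":0,"rz":0,"grip":1},{"x":0,"y":0,"z":1,"rx":0,"ry":0,"rz":0,"grip":1},{"x":0,"y":0,"z":1,"rx":0,"ry":0,"rz":0,"grip":1},{"x":0,"y":0,"z":0,"rx":0,"ry":0,"rz":0,"grip":1},{"x":0,"y":0,"z":0,"rx":0,"ry":0,"rz":0,"grip":1}]'
```

```text
time: 18.15
eef_pos: [0.6214, 0.1851, 0.2014]
tcp_rot: [0.999, -0.041, 0.0, -0.0]
contact_force: [-0.5, -0.1, 0.1]
opening: 0.527
```

```bash
python3 -m jog '[{"x":0,"y":0,"z":1,"rx":0,"ry":0,"rz":0,"grip":1},{"x":0,"y":0,"z":0,"rx":0,"ry":0,"rz":0,"grip":1},{"x":0,"y":0,"z":0,"rx":0,"ry":0,"rz":0,"grip":1}]'
```

```text
time: 18.4
eef_pos: [0.6215, 0.1851, 0.2014]
tcp_rot: [0.999, -0.041, -0.0, 0.0]
contact_force: [-2.6, -0.4, 4.8]
opening: 0.529
```

It's on the floor at +4.8 N. I'll release, rise, and go to the second round at about (441, 160).

```bash
python3 -m jog '[{"x":0,"y":0,"z":0,"rx":0,"ry":0,"rz":0,"grip":0.42},{"x":0,"y":0,"z":0,"rx":0,"ry":0,"rz":0,"grip":0.3},{"x":0,"y":0,"z":0,"rx":0,"ry":0,"rz":0,"grip":0},{"x":0,"y":0,"z":0,"rx":0,"ry":0,"rz":0,"grip":0},{"x":0,"y":0,"z":-15,"rx":0,"ry":0,"rz":0,"grip":0},{"x":0,"y":0,"z":-30,"rx":0,"ry":0,"rz":0,"grip":0},{"x":0,"y":0,"z":-40,"rx":0,"ry":0,"rz":0,"grip":0},{"x":0,"y":0,"z":-35,"rx":0,"ry":0,"rz":0,"grip":0}]'
python3 - <<'E'
from h import *
plan(441,160,320,-4.7)
c=cam("wrist","w10")
E
```

```text
time: 19.07
eef_pos: [0.6212, 0.185, 0.3225]
tcp_rot: [0.999, -0.041, -0.0, -0.0]
contact_force: [1.5, -0.7, 0.6]
opening: 1.0
t 19.07 pos [621.2 185.  322.5] yaw -4.7 tilt 0.0 open 1.0 F [ 1.5 -0.7  0.6]
TURN rz=-0.0 then x=-177.5 y=39.7 z=2.5 | pre-turn frame x=-177.5 y=39.7
```

View pics/w10.png

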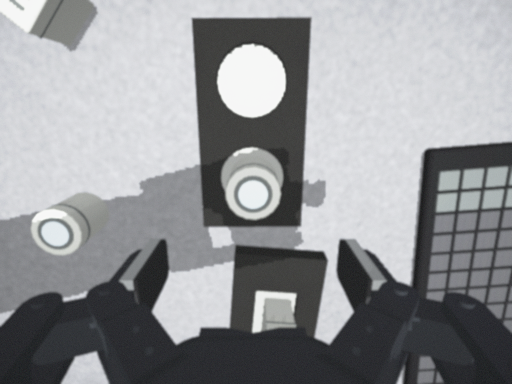

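The first round is seated, centred near column 253. Now the second round.

```bash
python3 -m jog '[{"x":-22,"y":5,"z":0,"rx":0,"ry":0,"rz":0,"grip":0},{"x":-40,"y":9,"z":0,"rx":0,"ry":0,"rz":0,"grip":0},{"x":-40,"y":9,"z":0,"rx":0,"ry":0,"rz":0,"grip":0},{"x":-40,"y":9,"z":0,"rx":0,"ry":0,"rz":0,"grip":0},{"x":-24,"y":5,"z":0,"rx":0,"ry":0,"rz":0,"grip":0},{"x":-11.5,"y":2.5,"z":2,"rx":0,"ry":0,"rz":0,"grip":0},{"x":0,"y":0,"z":0,"rx":0,"ry":0,"rz":0,"grip":0},{"x":0,"y":0,"z":0,"rx":0,"ry":0,"rz":0,"grip":0}]'
python3 -m jog '[{"x":0,"y":0,"z":0,"rx":0,"ry":0,"rz":0,"grip":0},{"x":0,"y":0,"z":0,"rx":0,"ry":0,"rz":0,"grip":0}]'
python3 - <<'E'
from h import *
plan(441,160,189,-4.7)
c=cam("wrist","w11",(170,80,340,250),4)
th=np.linspace(0,2*np.pi,60)
P=w2px(c,np.c_[.441+.023*np.cos(th),.16+.023*np.sin(th),0*th+.054]); print((P.min(0)-[170,80])*4,(P.max(0)-[170,80])*4)
E
```

```text
time: 19.78
eef_pos: [0.4411, 0.1603, 0.3192]
tcp_rot: [0.999, -0.041, 0.001, -0.0]
contact_force: [0.5, -0.1, 0.2]
opening: 1.0
time: 19.95
eef_pos: [0.4423, 0.1603, 0.319]
tcp_rot: [0.999, -0.041, 0.001, -0.0]
contact_force: [-0.5, -0.9, 0.6]
opening: 1.0
t 19.95 pos [442.3 160.3 319. ] yaw -4.7 tilt 0.09 open 1.0 F [-0.5 -0.9  0.6]
TURN rz=-0.0 then x=-1.3 y=0.4 z=130.0 | pre-turn frame x=-1.3 y=0.4
[212.76166212 342.00960284] [427.75830033 547.33870674]
```

View pics/w11.png

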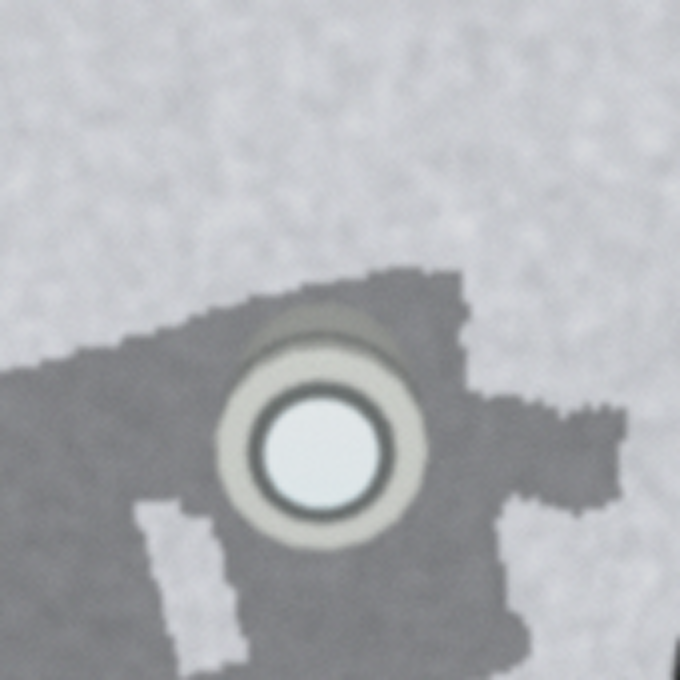

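In the crop the round spans columns 217–428 and rows 343–550, within 1 mm of the prediction. Grasping.

```bash
python3 -m jog '[{"x":-0.8,"y":0.8,"z":20,"rx":0,"ry":0,"rz":0,"grip":0},{"x":0,"y":0,"z":38,"rx":0,"ry":0,"rz":0,"grip":0},{"x":0,"y":0,"z":38,"rx":0,"ry":0,"rz":0,"grip":0},{"x":0,"y":0,"z":23,"rx":0,"ry":0,"rz":0,"grip":0},{"x":0,"y":0,"z":11,"rx":0,"ry":0,"rz":0,"grip":0},{"x":0,"y":0,"z":0,"rx":0,"ry":0,"rz":0,"grip":0},{"x":0,"y":0,"z":0,"rx":0,"ry":0,"rz":0,"grip":0},{"x":0,"y":0,"z":0,"rx":0,"ry":0,"rz":0,"grip":0}]'
python3 -m jog '[{"x":0,"y":0,"z":0,"rx":0,"ry":0,"rz":0,"grip":1},{"x":0,"y":0,"z":0,"rx":0,"ry":0,"rz":0,"grip":1},{"x":0,"y":0,"z":0,"rx":0,"ry":0,"rz":0,"grip":1},{"x":0,"y":0,"z":0,"rx":0,"ry":0,"rz":0,"grip":1},{"x":0,"y":0,"z":0,"rx":0,"ry":0,"rz":0,"grip":1},{"x":0,"y":0,"z":0,"rx":0,"ry":0,"rz":0,"grip":1}]'
python3 -m jog '[{"x":0,"y":0,"z":-20,"rx":0,"ry":0,"rz":0,"grip":1},{"x":0,"y":0,"z":-30,"rx":0,"ry":0,"rz":0,"grip":1},{"x":0,"y":0,"z":-30,"rx":0,"ry":0,"rz":0,"grip":1},{"x":0,"y":0,"z":-15,"rx":0,"ry":0,"rz":0,"grip":1},{"x":0,"y":0,"z":-5,"rx":0,"ry":0,"rz":0,"grip":1},{"x":0,"y":0,"z":0,"rx":0,"ry":0,"rz":0,"grip":1}]'
python3 - <<'E'
from h import *
plan(628.2,274.3,285,-4.7)
E
```

```text
time: 20.67
eef_pos: [0.4417, 0.1597, 0.1899]
tcp_rot: [0.999, -0.041, 0.002, -0.0]
contact_force: [-0.2, -0.1, 0.1]
opening: 0.999
time: 21.17
eef_pos: [0.4409, 0.1596, 0.1895]
tcp_rot: [0.999, -0.041, 0.001, -0.0]
contact_force: [-1.2, 0.0, 6.6]
opening: 0.526
time: 21.67
eef_pos: [0.4405, 0.1596, 0.2894]
tcp_rot: [0.999, -0.041, 0.001, -0.0]
contact_force: [-0.6, 0.1, -1.9]
opening: 0.526
t 21.67 pos [440.5 159.6 289.4] yaw -4.7 tilt 0.16 open 0.526 F [-0.6  0.1 -1.9]
TURN rz=0.0 then x=177.7 y=-129.7 z=4.4 | pre-turn frame x=177.7 y=-129.7
```

```bash
python3 -m jog '[{"x":16,"y":-12,"z":0,"rx":0,"ry":0,"rz":0,"grip":1},{"x":29,"y":-21,"z":0,"rx":0,"ry":0,"rz":0,"grip":1},{"x":33,"y":-24,"z":0,"rx":0,"ry":0,"rz":0,"grip":1},{"x":33,"y":-24,"z":0,"rx":0,"ry":0,"rz":0,"grip":1},{"x":33,"y":-24,"z":0,"rx":0,"ry":0,"rz":0,"grip":1},{"x":22,"y":-16,"z":2,"rx":0,"ry":0,"rz":0,"grip":1},{"x":12,"y":-9,"z":2,"rx":0,"ry":0,"rz":0,"grip":1},{"x":0,"y":0,"z":0,"rx":0,"ry":0,"rz":0,"grip":1}]'
python3 -m jog '[{"x":0,"y":0,"z":0,"rx":0,"ry":0,"rz":0,"grip":1},{"x":0,"y":0,"z":0,"rx":0,"ry":0,"rz":0,"grip":1},{"x":0,"y":0,"z":0,"rx":0,"ry":0,"rz":0,"grip":1}]'
python3 - <<'E'
from h import *
plan(628.2,274.3,201.5,-4.7)
c=cam("wrist","w12")
a=np.radians(85.3);C=np.array([.6245,.2295]);Y=np.array([np.cos(a),np.sin(a)]);X=np.array([Y[1],-Y[0]])
print([w2px(c,[*(C+.095*Y+x*X),.02])[0] for x in (-.05,.05)])
th=np.linspace(0,2*np.pi,90)
P=w2px(c,np.c_[(C+.045*Y)+.031*np.c_[np.cos(th),np.sin(th)],0*th+.012]);print(P.min(0),P.max(0))
E
```

```text
time: 22.33
eef_pos: [0.6295, 0.2755, 0.2803]
tcp_rot: [0.999, -0.041, -0.002, 0.0]
contact_force: [-0.8, -0.8, -1.8]
opening: 0.527
time: 22.58
eef_pos: [0.6273, 0.2739, 0.283]
tcp_rot: [0.999, -0.041, -0.001, 0.0]
contact_force: [-1.3, 0.4, -0.8]
opening: 0.53
t 22.58 pos [627.3 273.9 283. ] yaw -4.7 tilt 0.16 open 0.53 F [-1.3  0.4 -0.8]
TURN rz=-0.0 then x=0.9 y=-0.5 z=81.5 | pre-turn frame x=0.9 y=-0.5
[array([191.23666252, 131.27922476]), array([316.76301482, 131.29533589])]
[218.35980174 153.23374711] [289.34939196 221.22765183]
```

View pics/w12.png

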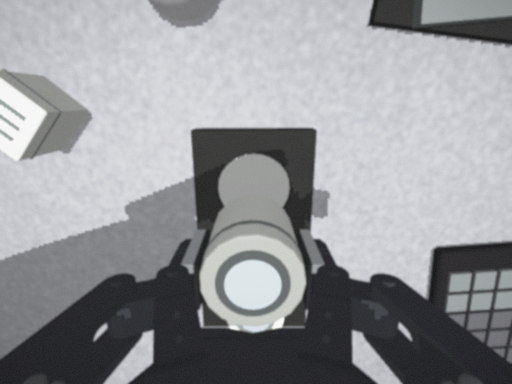

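The tray's edge is at row 129 and the liner at columns 218–289, within about 1.5 mm of the prediction. Lowering.

```bash
python3 -m jog '[{"x":0.5,"y":-1,"z":20,"rx":0,"ry":0,"rz":0,"grip":1},{"x":0,"y":0,"z":25,"rx":0,"ry":0,"rz":0,"grip":1},{"x":0,"y":0,"z":15,"rx":0,"ry":0,"rz":0,"grip":1},{"x":0,"y":0,"z":9,"rx":0,"ry":0,"rz":0,"grip":1},{"x":0,"y":0,"z":5,"rx":0,"ry":0,"rz":0,"grip":1},{"x":0,"y":0,"z":3,"rx":0,"ry":0,"rz":0,"grip":1},{"x":0,"y":0,"z":0,"rx":0,"ry":0,"rz":0,"grip":1},{"x":0,"y":0,"z":0,"rx":0,"ry":0,"rz":0,"grip":1}]'
python3 -m jog '[{"x":0,"y":0,"z":1,"rx":0,"ry":0,"rz":0,"grip":1},{"x":0,"y":0,"z":0.5,"rx":0,"ry":0,"rz":0,"grip":1},{"x":0,"y":0,"z":0,"rx":0,"ry":0,"rz":0,"grip":1},{"x":0,"y":0,"z":0,"rx":0,"ry":0,"rz":0,"grip":1}]'
python3 - <<'E'
from h import *
plan(628.2,274.3,201.5,-4.7)
E
```

```text
time: 23.3
eef_pos: [0.6294, 0.2756, 0.2084]
tcp_rot: [0.999, -0.041, 0.001, -0.0]
contact_force: [-0.7, -0.0, -1.8]
opening: 0.527
time: 23.63
eef_pos: [0.629, 0.2755, 0.2061]
tcp_rot: [0.999, -0.041, 0.0, -0.0]
contact_force: [0.1, -0.2, -2.0]
opening: 0.531
t 23.63 pos [629.  275.5 206.1] yaw -4.7 tilt 0.03 open 0.531 F [ 0.1 -0.2 -2. ]
TURN rz=0.0 then x=-0.7 y=1.2 z=4.6 | pre-turn frame x=-0.7 y=1.2
```

```bash
python3 -m jog '[{"x":0,"y":0,"z":2,"rx":0,"ry":0,"rz":0,"grip":1},{"x":0,"y":0,"z":1.5,"rx":0,"ry":0,"rz":0,"grip":1},{"x":0,"y":0,"z":1,"rx":0,"ry":0,"rz":0,"grip":1},{"x":0,"y":0,"z":0.5,"rx":0,"ry":0,"rz":0,"grip":1},{"x":0,"y":0,"z":0,"rx":0,"ry":0,"rz":0,"grip":1},{"x":0,"y":0,"z":0,"rx":0,"ry":0,"rz":0,"grip":1}]'
```

```text
time: 24.13
eef_pos: [0.629, 0.2755, 0.2016]
tcp_rot: [0.999, -0.041, -0.0, 0.0]
contact_force: [-3.4, -0.8, 5.4]
opening: 0.527
```

It's on the floor at +5.4 N. I'll release and rise.

```bash
python3 -m jog '[{"x":0,"y":0,"z":0,"rx":0,"ry":0,"rz":0,"grip":0.42},{"x":0,"y":0,"z":0,"rx":0,"ry":0,"rz":0,"grip":0.3},{"x":0,"y":0,"z":0,"rx":0,"ry":0,"rz":0,"grip":0},{"x":0,"y":0,"z":0,"rx":0,"ry":0,"rz":0,"grip":0},{"x":0,"y":0,"z":-15,"rx":0,"ry":0,"rz":0,"grip":0},{"x":0,"y":0,"z":-30,"rx":0,"ry":0,"rz":0,"grip":0},{"x":0,"y":0,"z":-40,"rx":0,"ry":0,"rz":0,"grip":0},{"x":0,"y":0,"z":-35,"rx":0,"ry":0,"rz":0,"grip":0}]'
python3 - <<'E'
from h import *
plan(466.7,350.6,320,-45.7)
c=cam("wrist","w13")
E
```

```text
time: 24.8
eef_pos: [0.6288, 0.2754, 0.323]
tcp_rot: [0.999, -0.041, 0.0, -0.0]
contact_force: [0.5, 0.8, 0.8]
opening: 0.999
t 24.8 pos [628.8 275.4 323. ] yaw -4.7 tilt 0.01 open 0.999 F [0.5 0.8 0.8]
TURN rz=41.0 then x=-167.1 y=63.5 z=3.0 | pre-turn frame x=-167.8 y=-61.6
```

View pics/w13.png

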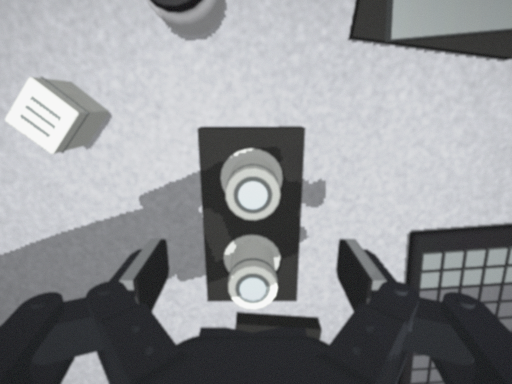

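Both rounds sit in their pockets, with lens centres at (252,193) and (253,289). The last square is next.

```bash
python3 -m jog '[{"x":-20,"y":-7,"z":0,"rx":0,"ry":0,"rz":0,"grip":0},{"x":-38,"y":-14,"z":0,"rx":0,"ry":0,"rz":0,"grip":0},{"x":-39,"y":-14,"z":0,"rx":0,"ry":0,"rz":0,"grip":0},{"x":-37,"y":-14,"z":0,"rx":0,"ry":0,"rz":0,"grip":0},{"x":-22,"y":-8,"z":0,"rx":0,"ry":0,"rz":0,"grip":0},{"x":-12,"y":-4.5,"z":0,"rx":0,"ry":0,"rz":6,"grip":0},{"x":0,"y":0,"z":0,"rx":0,"ry":0,"rz":7,"grip":0},{"x":0,"y":0,"z":0,"rx":0,"ry":0,"rz":7,"grip":0}]'
python3 -m jog '[{"x":0,"y":0,"z":0,"rx":0,"ry":0,"rz":7,"grip":0},{"x":0,"y":0,"z":0,"rx":0,"ry":0,"rz":7,"grip":0},{"x":0,"y":0,"z":0,"rx":0,"ry":0,"rz":7,"grip":0},{"x":0,"y":0,"z":0,"rx":0,"ry":0,"rz":0,"grip":0},{"x":0,"y":0,"z":0,"rx":0,"ry":0,"rz":0,"grip":0}]'
python3 - <<'E'
from h import *
plan(466.7,350.6,189,-45.7)
c=cam("wrist","w14",(170,80,340,250),4)
a=np.radians(-45.7);X=np.array([np.cos(a),np.sin(a)]);Y=np.array([np.sin(a),-np.cos(a)])
print([((w2px(c,[*( np.array([.4667,.3506])+s*.022*X+t*.022*Y),.054])[0]-[170,80])*4).round(1).tolist() for s in(-1,1) for t in (-1,1)])
E
```

```text
time: 25.52
eef_pos: [0.4654, 0.3512, 0.3219]
tcp_rot: [0.976, -0.216, 0.001, -0.001]
contact_force: [0.5, -0.4, 0.1]
opening: 1.005
time: 25.93
eef_pos: [0.4666, 0.3505, 0.3215]
tcp_rot: [0.922, -0.387, 0.0, -0.0]
contact_force: [0.8, -0.7, 0.5]
opening: 0.999
t 25.93 pos [466.6 350.5 321.5] yaw -45.5 tilt 0.07 open 0.999 F [ 0.8 -0.7  0.5]
TURN rz=0.2 then x=0.0 y=-0.1 z=132.5 | pre-turn frame x=0.0 y=-0.1
[[222.1, 343.7], [226.7, 538.6], [431.2, 344.3], [425.5, 539.1]]
```

View pics/w14.png

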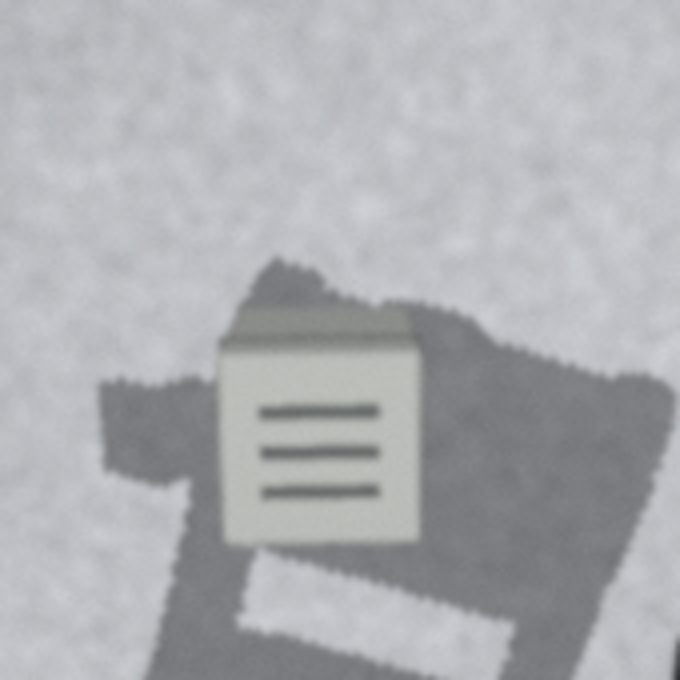

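In the crop the square spans columns 218–420 and rows 346–544, about 1.5 mm left of and 1 mm below the prediction. I'll correct and grasp.

```bash
python3 -m jog '[{"x":-1.3,"y":0.8,"z":20,"rx":0,"ry":0,"rz":0,"grip":0},{"x":0,"y":0,"z":38,"rx":0,"ry":0,"rz":0,"grip":0},{"x":0,"y":0,"z":38,"rx":0,"ry":0,"rz":0,"grip":0},{"x":0,"y":0,"z":25,"rx":0,"ry":0,"rz":0,"grip":0},{"x":0,"y":0,"z":11,"rx":0,"ry":0,"rz":0,"grip":0},{"x":0,"y":0,"z":0,"rx":0,"ry":0,"rz":0,"grip":0},{"x":0,"y":0,"z":0,"rx":0,"ry":0,"rz":0,"grip":0},{"x":0,"y":0,"z":0,"rx":0,"ry":0,"rz":0,"grip":0}]'
python3 -m jog '[{"x":0,"y":0,"z":0,"rx":0,"ry":0,"rz":0,"grip":1},{"x":0,"y":0,"z":0,"rx":0,"ry":0,"rz":0,"grip":1},{"x":0,"y":0,"z":0,"rx":0,"ry":0,"rz":0,"grip":1},{"x":0,"y":0,"z":0,"rx":0,"ry":0,"rz":0,"grip":1},{"x":0,"y":0,"z":0,"rx":0,"ry":0,"rz":0,"grip":1},{"x":0,"y":0,"z":0,"rx":0,"ry":0,"rz":0,"grip":1}]'
python3 -m jog '[{"x":0,"y":0,"z":-20,"rx":0,"ry":0,"rz":0,"grip":1},{"x":0,"y":0,"z":-25,"rx":0,"ry":0,"rz":-6.8,"grip":1},{"x":0,"y":0,"z":-25,"rx":0,"ry":0,"rz":-6.8,"grip":1},{"x":0,"y":0,"z":-20,"rx":0,"ry":0,"rz":-6.8,"grip":1},{"x":0,"y":0,"z":-15,"rx":0,"ry":0,"rz":-6.8,"grip":1},{"x":0,"y":0,"z":-5,"rx":0,"ry":0,"rz":-6.7,"grip":1},{"x":0,"y":0,"z":0,"rx":0,"ry":0,"rz":0,"grip":1}]'
python3 - <<'E'
from h import *
plan(640,-150,295,-11.6)
plan(649,-200.5,285,-11.6)
E
```

```text
time: 26.65
eef_pos: [0.4662, 0.3515, 0.1911]
tcp_rot: [0.922, -0.388, 0.001, -0.002]
contact_force: [0.8, -0.3, -0.0]
opening: 1.0
time: 27.15
eef_pos: [0.4656, 0.3512, 0.19]
tcp_rot: [0.922, -0.388, 0.001, -0.001]
contact_force: [-0.5, -0.9, 5.1]
opening: 0.504
time: 27.73
eef_pos: [0.4653, 0.351, 0.3003]
tcp_rot: [0.995, -0.102, 0.001, -0.001]
contact_force: [-0.6, 0.5, -2.1]
opening: 0.511
t 27.73 pos [465.3 351.  300.3] yaw -11.7 tilt 0.16 open 0.511 F [-0.6  0.5 -2.1]
TURN rz=-0.1 then x=271.9 y=455.7 z=5.3 | pre-turn frame x=272.5 y=455.3
t 27.73 pos [465.3 351.  300.3] yaw -11.7 tilt 0.16 open 0.511 F [-0.6  0.5 -2.1]
TURN rz=-0.1 then x=290.8 y=503.3 z=15.3 | pre-turn frame x=291.6 y=502.9
```

```bash
python3 -m jog '[{"x":10,"y":17,"z":0,"rx":0,"ry":0,"rz":0,"grip":1},{"x":20,"y":35,"z":0,"rx":0,"ry":0,"rz":0,"grip":1},{"x":20,"y":35,"z":0,"rx":0,"ry":0,"rz":0,"grip":1},{"x":20,"y":35,"z":0,"rx":0,"ry":0,"rz":0,"grip":1},{"x":20,"y":35,"z":0,"rx":0,"ry":0,"rz":0,"grip":1},{"x":20,"y":35,"z":0,"rx":0,"ry":0,"rz":0,"grip":1},{"x":20,"y":35,"z":0,"rx":0,"ry":0,"rz":0,"grip":1},{"x":20,"y":35,"z":0,"rx":0,"ry":0,"rz":0,"grip":1}]'
python3 -m jog '[{"x":20,"y":35,"z":0,"rx":0,"ry":0,"rz":0,"grip":1},{"x":20,"y":35,"z":0,"rx":0,"ry":0,"rz":0,"grip":1},{"x":20,"y":35,"z":0,"rx":0,"ry":0,"rz":0,"grip":1},{"x":20,"y":35,"z":0,"rx":0,"ry":0,"rz":0,"grip":1},{"x":20,"y":35,"z":0,"rx":0,"ry":0,"rz":0,"grip":1},{"x":20,"y":35,"z":0,"rx":0,"ry":0,"rz":0,"grip":1},{"x":13,"y":20,"z":5,"rx":0,"ry":0,"rz":0,"grip":1},{"x":8,"y":11,"z":5,"rx":0,"ry":0,"rz":0,"grip":1}]'
python3 -m jog '[{"x":0,"y":0,"z":5,"rx":0,"ry":0,"rz":0,"grip":1},{"x":0,"y":0,"z":0,"rx":0,"ry":0,"rz":0,"grip":1},{"x":0,"y":0,"z":0,"rx":0,"ry":0,"rz":0,"grip":1},{"x":0,"y":0,"z":0,"rx":0,"ry":0,"rz":0,"grip":1}]'
python3 - <<'E'
from h import *
plan(649,-200.5,202,-11.6)
c=cam("wrist","w15")
a=np.radians(78.4);C=np.array([.6400,-.245]);Y=np.array([np.cos(a),np.sin(a)]);X=np.array([Y[1],-Y[0]])
print([w2px(c,[*(C+.095*Y+x*X),.02])[0] for x in (-.05,.05)],[w2px(c,[*(C+.076*Y+x*X),.012])[0] for x in (-.031,.031)])
E
```

```text
time: 28.4
eef_pos: [0.5579, 0.0618, 0.2971]
tcp_rot: [0.995, -0.105, -0.001, 0.0]
contact_force: [0.5, 0.6, -1.8]
opening: 0.511
time: 29.07
eef_pos: [0.6471, -0.2043, 0.2871]
tcp_rot: [0.994, -0.106, -0.001, 0.0]
contact_force: [-0.8, 0.8, -1.3]
opening: 0.505
time: 29.4
eef_pos: [0.6467, -0.199, 0.2832]
tcp_rot: [0.995, -0.102, -0.001, -0.0]
contact_force: [-0.1, 0.1, -1.1]
opening: 0.512
t 29.4 pos [ 646.7 -199.   283.2] yaw -11.7 tilt 0.1 open 0.512 F [-0.1  0.1 -1.1]
TURN rz=-0.1 then x=2.6 y=1.0 z=81.2 | pre-turn frame x=2.6 y=1.0
[array([193.25841039, 134.39572526]), array([318.26368378, 134.18097824])] [array([218.95388793, 156.06749472]), array([292.27167153, 155.95097166])]
```

View pics/w15.png

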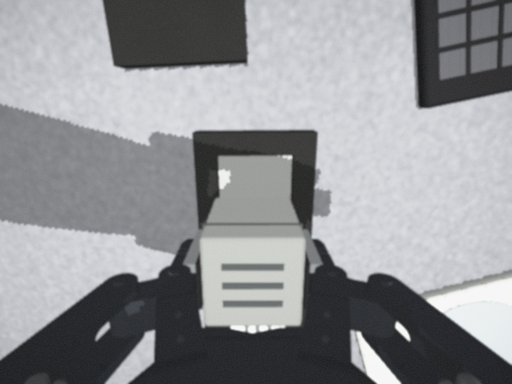

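The tray's edge is at row 131, about 2 mm farther than predicted, and the columns agree. I'll use y shift 0 and x +2.3 while lowering.

```bash
python3 -m jog '[{"x":1.2,"y":0,"z":20,"rx":0,"ry":0,"rz":0,"grip":1},{"x":0.8,"y":0,"z":25,"rx":0,"ry":0,"rz":0,"grip":1},{"x":0,"y":0,"z":15,"rx":0,"ry":0,"rz":0,"grip":1},{"x":0,"y":0,"z":8,"rx":0,"ry":0,"rz":0,"grip":1},{"x":0,"y":0,"z":5,"rx":0,"ry":0,"rz":0,"grip":1},{"x":0,"y":0,"z":3,"rx":0,"ry":0,"rz":0,"grip":1},{"x":0,"y":0,"z":0,"rx":0,"ry":0,"rz":0,"grip":1},{"x":0,"y":0,"z":0,"rx":0,"ry":0,"rz":0,"grip":1}]'
python3 - <<'E'
from h import *
plan(649,-199.5,202,-11.6)
E
```

```text
time: 30.12
eef_pos: [0.6494, -0.2016, 0.2089]
tcp_rot: [0.995, -0.103, 0.001, 0.0]
contact_force: [-1.1, -0.3, -1.3]
opening: 0.513
t 30.12 pos [ 649.4 -201.6  208.9] yaw -11.8 tilt 0.1 open 0.513 F [-1.1 -0.3 -1.3]
TURN rz=-0.2 then x=-0.8 y=-2.0 z=6.9 | pre-turn frame x=-0.8 y=-2.0
```

```bash
python3 -m jog '[{"x":0,"y":-1.5,"z":2,"rx":0,"ry":0,"rz":0,"grip":1},{"x":0,"y":0,"z":2,"rx":0,"ry":0,"rz":0,"grip":1},{"x":0,"y":0,"z":1.5,"rx":0,"ry":0,"rz":0,"grip":1},{"x":0,"y":0,"z":1,"rx":0,"ry":0,"rz":0,"grip":1},{"x":0,"y":0,"z":0.5,"rx":0,"ry":0,"rz":0,"grip":1},{"x":0,"y":0,"z":0,"rx":0,"ry":0,"rz":0,"grip":1},{"x":0,"y":0,"z":0,"rx":0,"ry":0,"rz":0,"grip":1}]'
```

```text
time: 30.7
eef_pos: [0.6495, -0.2001, 0.2021]
tcp_rot: [0.995, -0.103, 0.0, 0.0]
contact_force: [-1.4, 1.8, 5.9]
opening: 0.514
```

It's on the floor at +5.9 N. I'll release, rise, and back away so I can inspect.

```bash
python3 -m jog '[{"x":0,"y":0,"z":0,"rx":0,"ry":0,"rz":0,"grip":0.43},{"x":0,"y":0,"z":0,"rx":0,"ry":0,"rz":0,"grip":0.3},{"x":0,"y":0,"z":0,"rx":0,"ry":0,"rz":0,"grip":0},{"x":0,"y":0,"z":0,"rx":0,"ry":0,"rz":0,"grip":0},{"x":0,"y":0,"z":-15,"rx":0,"ry":0,"rz":0,"grip":0},{"x":0,"y":0,"z":-30,"rx":0,"ry":0,"rz":0,"grip":0},{"x":0,"y":0,"z":-40,"rx":0,"ry":0,"rz":0,"grip":0},{"x":0,"y":0,"z":-35,"rx":0,"ry":0,"rz":0,"grip":0}]'
python3 -m jog '[{"x":-20,"y":0,"z":0,"rx":0,"ry":0,"rz":0,"grip":0},{"x":-40,"y":0,"z":-10,"rx":0,"ry":0,"rz":0,"grip":0},{"x":-40,"y":0,"z":-10,"rx":0,"ry":0,"rz":0,"grip":0},{"x":-40,"y":0,"z":-10,"rx":0,"ry":0,"rz":0,"grip":0},{"x":-40,"y":0,"z":-10,"rx":0,"ry":0,"rz":0,"grip":0},{"x":-20,"y":0,"z":0,"rx":0,"ry":0,"rz":0,"grip":0},{"x":0,"y":0,"z":0,"rx":0,"ry":0,"rz":0,"grip":0},{"x":0,"y":0,"z":0,"rx":0,"ry":0,"rz":0,"grip":0}]'
python3 - <<'E'
from h import *
cam("top","t9",(100,115,420,265),2.5); cam("side","s9",(120,100,320,290),3)
E
```

```text
time: 31.37
eef_pos: [0.6492, -0.1999, 0.3229]
tcp_rot: [0.995, -0.103, -0.0, -0.0]
contact_force: [0.7, -0.6, 0.7]
opening: 1.001
time: 32.03
eef_pos: [0.4528, -0.1588, 0.3621]
tcp_rot: [0.995, -0.103, 0.001, 0.001]
contact_force: [0.4, -0.0, -0.5]
opening: 1.002
```

View pics/t9.png

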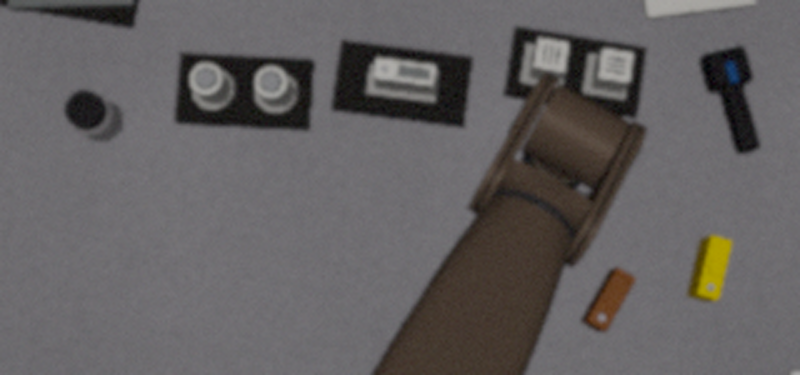

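View pics/s9.png

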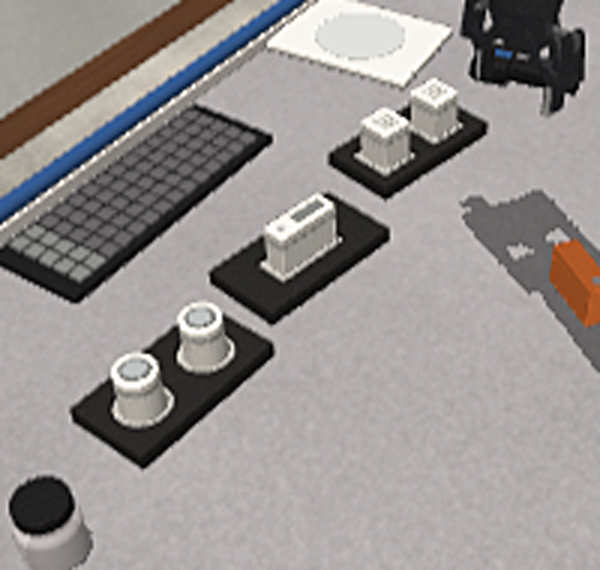

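All five housings stand upright in their pockets in both views. The jar and scanner look untouched. I'll check numerically with an overlay of ideal top outlines, and compare the scanner and jar with the first picture.

```bash
python3 - <<'E'
from h import *
th=np.linspace(0,2*np.pi,60)
def fr(C,yd):
    a=np.radians(yd);Y=np.array([np.cos(a),np.sin(a)]);return np.array(C)/1000,np.array([Y[1],-Y[0]]),Y
shapes=[]
for C,yd,k in [((624.5,229.5),85.3,'r'),((640,-244.5),78.4,'s'),((630,4),80.7,'o')]:
    C,X,Y=fr(C,yd)
    if k=='r': u=.023*np.c_[np.cos(th),np.sin(th)]
    else:
        hx,hy=(.022,.022) if k=='s' else (.015,.042)
        u=np.array([[-hx,-hy],[hx,-hy],[hx,hy],[-hx,hy]])
    for o in ([0] if k=='o' else [-.045,.045]): shapes.append(C+u[:,:1]*X+(u[:,1:]+o)*Y)
ims=[]
for n,(x0,y0,x1,y1),s in [("side",(140,120,290,265),4),("top",(165,125,365,170),4)]:
    c=read_camera(n);f=cv2.cvtColor(c["frame"],cv2.COLOR_RGB2BGR)[y0:y1,x0:x1];f=cv2.resize(f,None,fx=s,fy=s,interpolation=cv2.INTER_CUBIC)
    for P in shapes:
        p=(w2px(c,np.c_[P,np.full(len(P),.066)])-[x0,y0]+.5)*s
        cv2.polylines(f,[p.round().astype(np.int32)],True,(0,0,255),1)
    cv2.imwrite(f"pics/ov_{n}.png",f)
    a=cv2.imread(f"pics/{n}0.png");g=cv2.cvtColor(c["frame"],cv2.COLOR_RGB2BGR)
    if n=="top":
        for nm,(u0,v0,u1,v1) in {"jar":(115,140,155,180),"scanner":(375,125,412,182)}.items():
            print(nm,"mean abs diff",np.abs(a[v0:v1,u0:u1].astype(int)-g[v0:v1,u0:u1]).mean().round(2))
E
```

```text
jar mean abs diff 2.46
scanner mean abs diff 2.77
```

View pics/ov_side.png

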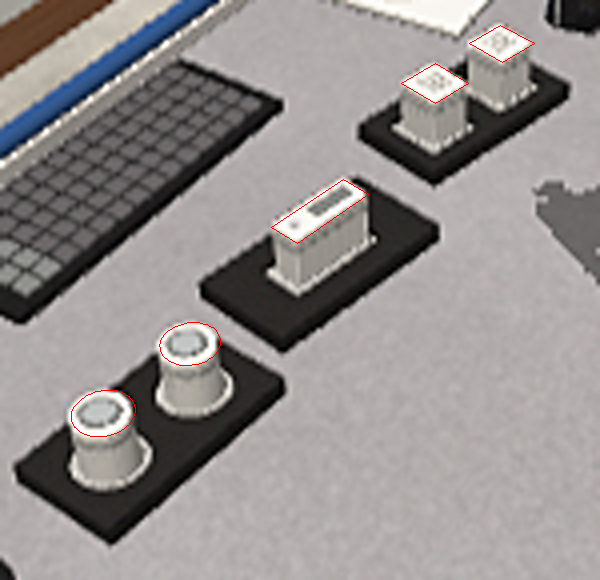

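View pics/ov_top.png

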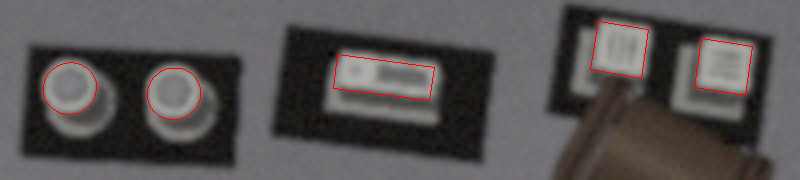

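The ideal top outlines at z = 66 mm land on all five housings in both views, to within about 1 pixel (about 3 mm). The scanner and jar regions differ from the first picture only by noise. Handing in.

```bash
python3 -c "
from plant import sign_off,get_state
print(get_state()['time'],get_state()['dq']); print(sign_off())"
```

```text
32.2333 [ 0.0014806   0.01107778  0.00224863 -0.00140481  0.00086339 -0.00027782]
the job is handed in; nothing more can be done
None
```

All five housings are in their trays and the job was handed in at about 32 s of robot time. Both rounds are in the round tray, both squares in the square tray, and the oblong lies lengthwise in its pocket. Each was lowered until the floor contact showed in the force reading (about 1 to 6 N), then released. The arm was clear of everything at hand-in.

- **Placement:** In the top and side pictures, outlines drawn where each seated housing's top should be (66 mm height) fall on all five, to within about 1 pixel (about 3 mm). All five look upright and seated.
- **Scanner and jar:** Their regions in the top view differ from the first picture only by image noise, so neither appears to have moved.
- **Disagreements:**
  - The wrist camera differed from the top-view estimates by 1 to 2 mm for one round, one square and the square tray's far edge. I corrected for these before grasping or lowering.
  - In the first descent the measured arm position was about 7 mm off before it settled. I corrected it before gripping.
  - My first two move commands were refused because each row needs every key; nothing moved.

The sign-off gives no verdict, so the final judgement is not known to me.

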